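# Sort metal offcuts into the stock tray and slide it home

## Robot

A 6-joint arm with a two-finger parallel gripper is mounted at the origin on the work surface. World frame = base frame: x ahead of the robot, y to its left, z up, the work surface at z = 0. Lengths are in mm, angles in rad, forces in N, time in s.
With the tool pointing down it reaches from about 400 to 825 mm from the base axis. Payload 7 kg.
Tool frame: the origin (TCP) lies at the centre of the arm's flange, where the gripper is bolted on; the fingertips stand 178 mm ahead of it and the grasp point (between the pads) lies 159 mm ahead of it; z points along the fingers, y is the direction in which the jaws open and shut (so a half turn about z gives the same grasp; the last joint's range is limited). The gripper opens to 88 mm and grips with 3 to 60 N. Pads are 19 mm wide; open, the fingers measure 130 mm over their backs; the gripper's body (78 mm by 193 mm) begins 47 mm behind the grasp point.
Start: joints at [1.49, 0.359, 0.012, 0, -1.224, -0.288], TCP at [243.342, 629.588, 404.661] pointing down, gripper open.
Joint ranges: [-3.07, 3.07], [-1.43, 2.12], [-1.02, 1.25], [-3.03, 1.67], [-3.05, -0], [-3.03, 3.03]. Speed limits (rad/s): [2.39, 2.39, 3.01, 3.14, 3.14, 3.14].

## Interface

Orientations are given as [roll, pitch, yaw] about the fixed x, y, z axes, in that order (R = Rz(yaw) Ry(pitch) Rx(roll)).
In Python, from cell import readout, imaging, arm gives the robot as it stands.
- The arm moves only by the shell command python3 -m handwheel 'ROWS' [FORCE]. ROWS is JSON, a list of rows, each an object with "travel": the shift along the tool's x, y, z in units of 30 mm (1.0 is 30 mm), a list of three; "turn": the turn, a rotation vector about the tool's x, y, z in units of 6 degrees (1.0 is 6 degrees), a list of three; "gripper": the gripper command: -1 is shut, 1 is fully open, values between are in proportion. A call has exactly 10 rows; each row is the pose to reach, as a shift and turn from the pose commanded when the call began, along the tool's axes at that moment; what a row does not reach only later rows make up. A row lasts 1/10 s, in which the tool goes at most 50 mm and 8.59 degrees, less where a joint would pass 70% of its speed; a pose out of reach is approached as far as the arm can. A call with a gripper value outside its range is refused whole. The fingers move at their own pace and stop on an object; FORCE is the grip in N (left out, the last holds). Time passes only in rows, so rows that repeat a pose let the fingers close, or fill a call up. It gives the time, the measured TCP pose, the force and the opening at its end, in the units of the state.
- readout.get_obs(): the state, without advancing time (a new reading comes with each control period).
- imaging.snapshot(name): name is "scene" or "top" or "wrist"; returns the picture (480x640x3 uint8, red, green, blue); there is no depth.
- imaging.get_calibration(name): a dict with "vfov" (degrees; the focal length in pixels is half the picture's height over the tangent of half this angle, whatever the lens; pixels are square), "cx", "cy" (the principal point, pixels), "camera_from_world" (4x4, takes a point from world to camera coordinates). Camera axes: x right, y down, z forward; pixel columns grow to the right and rows downward; lengths in mm; the calibration is good to about 2 mm. The wrist camera is an equidistant fisheye: a pixel r from the principal point sees the ray r / f radians off the axis. A picture is of the moment at which its call begins: read the wrist's pose just before it. get_calibration takes no time and is no camera call; for the wrist camera it gives the pose at the moment of the call.
- arm.close_job(): hands the job in, once; it reports no verdict.
The state is a dict: "time_s": time; "joint_positions": joint angles; "joint_vel": joint speeds; "joint_torque": joint torques, N m; "eef_pos": TCP position; "tcp_rot": TCP orientation; "contact_force": force on the tool from outside, world axes, zero at the start; "torque": the same for the moment, N m; "gripper_width": finger opening in mm.
Only numpy, scipy, OpenCV 4.12 (cv2) and the standard library are available. Lean on these libraries where they do the work, as an engineer would, in place of code of your own. Each camera call takes 0.05 s, during which the arm holds its last target.

## Task

Draw the wooden tray out from under the low shelf by its upright tab, far enough that both dishes stand clear of the shelf, and sort every metal offcut on the bench into it: the yellow brass bars into the square box, the reddish copper plates into the round pan. Then slide the tray back under the shelf until it is fully home against its stop, with both dishes still sitting flat in it. Leave the tools and other things on the bench where they are.

Things in the scene. Friction and masses are not known exactly. Their poses are not given: they have to be found in the camera images.
- shelf: low dark wooden shelf fixed to the bench over a 222 mm wide tunnel. Origin on the bench where the tray's middle is when fully home; x points along the tunnel inwards (roughly away from the robot), z up. A stop behind the tray at x = +54 mm. Side walls at y = +-111 to 125 mm go on in front of the roof as 14 mm high runners to x = -130 mm
- roof_edge (a point): middle of the front edge of the shelf's roof board, on its top, 72 mm above the bench (underside 60 mm), at x = -60 mm in the shelf's frame; the roof goes back to x = +70 mm. Jars and boxes up to 122 mm above the bench stand on its rear part, x above +25 mm
- tray: loose light wooden tray (0.28 to 0.44 kg) in the tunnel, 108 (x) x 210 (y) x 22 mm high, walls and floor 6 mm, two wells with middles at y = +-51 mm, 12 mm side play in all. Origin under its middle, axes as the shelf's: its x in the shelf's frame is 0 when fully home, negative when drawn out; starts 3 to 25 mm out. 115 mm out, both dishes stand clear of the roof
- tab (a point): top middle of the tray's upright pull tab, 62 mm above the bench and 119 mm in front (-x) of the tray's origin. The tab is 12 mm thick (tray x) and 40 mm wide (tray y), rises from a 6 mm thick, 50 mm wide tongue, and stands 59 mm clear of the tray's front wall. Pinch it across its thickness to draw or push the tray
- square_box: loose open square aluminium box, 86 x 86 x 30 mm high, walls and floor 4 mm, in one of the two wells of the tray (either one). Origin under its middle, z up
- round_pan: loose open round aluminium pan, 86 mm across, 30 mm high, wall 3 mm, floor 4 mm, in the other well of the tray. Origin under its middle, z up
- brass1: yellow brass bar offcut, 45 (x) x 12 (y) x 12 (z) mm, about 55 g, lying on the bench; origin at the middle of its underside (the middle of the bar is 6 mm along its z). May be absent
- brass2: yellow brass bar offcut, 45 (x) x 12 (y) x 12 (z) mm, about 55 g, lying on the bench; origin at the middle of its underside (the middle of the bar is 6 mm along its z). May be absent
- brass3: yellow brass bar offcut, 45 (x) x 12 (y) x 12 (z) mm, about 55 g, lying on the bench; origin at the middle of its underside (the middle of the bar is 6 mm along its z). May be absent
- copper1: reddish copper plate offcut, 34 (x) x 24 (y) x 9 (z) mm, about 65 g, lying flat on the bench; origin at the middle of its underside (its middle is 4.5 mm along its z). May be absent
- copper2: reddish copper plate offcut, 34 (x) x 24 (y) x 9 (z) mm, about 65 g, lying flat on the bench; origin at the middle of its underside (its middle is 4.5 mm along its z). May be absent
- copper3: reddish copper plate offcut, 34 (x) x 24 (y) x 9 (z) mm, about 65 g, lying flat on the bench; origin at the middle of its underside (its middle is 4.5 mm along its z). May be absent
- tin: small round closed steel tin, 32 mm across, 22 mm high, standing on the bench; leave it alone
- wax: dark block of sculpting wax, 32 x 32 x 20 mm high; leave it alone
- hammer: hammer lying on the bench to the left, handle towards the robot; leave it alone
- graver: slim hand tool with a red handle lying to the right; leave it alone
- bench_block: square dark steel bench block, 75 x 75 x 30 mm; leave it alone
- brush: bench brush lying far right; leave it alone

How it is judged:
By the outcome, as a careful person would: the job done as asked, in the order asked, and still so for the second after the job is handed in, with the robot touching nothing.
Of brass1, copper1, brass2, copper2, brass3, copper3 only 4 to 6 are there at a start; the rules pass over those that are not, and their reading is None.
At some moment in a run one of brass1, brass2, brass3, copper1, copper2, copper3 may be knocked a few centimetres aside while the robot is not near it.
Once in a run the grip may slacken for a moment while it holds something.
It also fails if it takes over 210 s, if anything falls off the work surface, if the arm or the gripper's body presses on something with over 40 N, if the wrist force passes 120 N, or if a joint passes its speed limit or range.

## Working session

There is one attempt and no reset: what is moved stays moved. The work goes in short steps, Python scripts to look and compute and a shell command to move; the robot and the scene stay as the last step left them, time stands still between calls to the robot, and variables do not carry over. Pictures are saved under pics/ and viewed, and the job is handed in when it is done.

```bash
ls; mkdir -p pics; python3 - <<'E'
from cell import readout, imaging, arm
import cv2,numpy as np
o=readout.get_obs(); print(o)
for n in ["scene","top","wrist"]:
    c=imaging.get_calibration(n); print(n,c['vfov'],c['cx'],c['cy'],np.round(c['camera_from_world'],3).tolist())
    im=imaging.snapshot(n); cv2.imwrite(f"pics/{n}0.png",im[:,:,::-1])
E
```

```text
pics
{'time_s': 0.0, 'joint_positions': array([ 1.49014401e+00,  3.59395223e-01,  1.10722449e-02, -3.49548124e-04,
       -1.22409573e+00, -2.88077652e-01]), 'joint_vel': array([-0.00042455,  0.00132692, -0.00050167,  0.00143268, -0.00056537,
       -0.00026174]), 'joint_torque': array([-1.05288764e-03, -5.82715452e+01,  2.93061000e+01,  6.99717566e+00,
        6.90771107e-03, -1.56751439e-04]), 'eef_pos': array([243.23645689, 629.44932547, 403.72298342]), 'tcp_rot': array([ 3.13994376e+00, -1.45923096e-04, -3.68848889e-01]), 'contact_force': array([0.09184121, 0.26031411, 0.24316032]), 'torque': array([-0.00663711, -0.0105253 ,  0.08258601]), 'gripper_width': 87.44748848286528}
scene 52.680089805724165 320.7793831481183 240.6217366616748 [[-0.839, 0.544, -0.01, 468.334], [0.412, 0.623, -0.665, -184.575], [-0.356, -0.562, -0.747, 1596.86], [0.0, 0.0, 0.0, 1.0]]
top 49.131922172952365 326.34009810003096 236.99374472636225 [[-0.022, -1.0, 0.009, 14.706], [-0.981, 0.02, -0.194, 569.082], [0.194, -0.014, -0.981, 1140.223], [0.0, 0.0, 0.0, 1.0]]
wrist 65.70646984690485 322.46851061954976 235.7104805910657 [[-0.361, -0.933, 0.002, 673.451], [-0.904, 0.35, 0.247, -32.392], [-0.231, 0.087, -0.969, 390.736], [0.0, 0.0, 0.0, 1.0]]
```

View pics/top0.png

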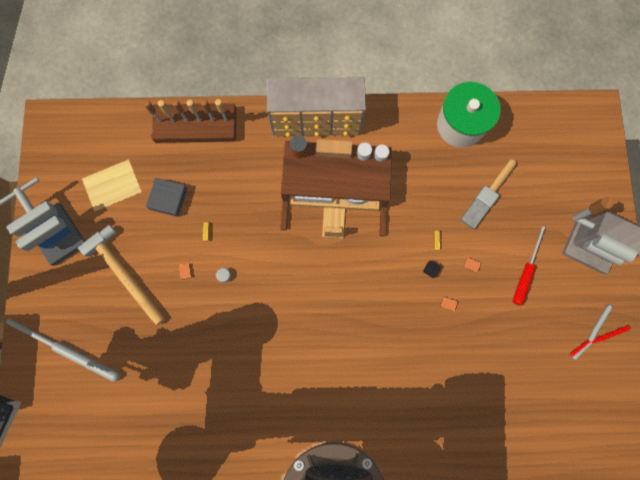

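View pics/scene0.png

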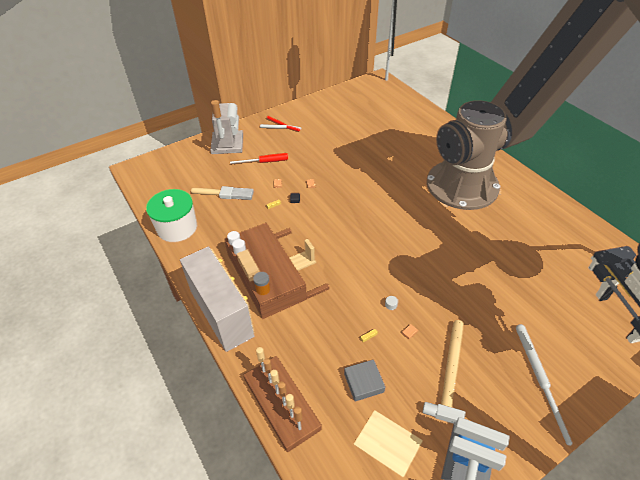

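View pics/wrist0.png

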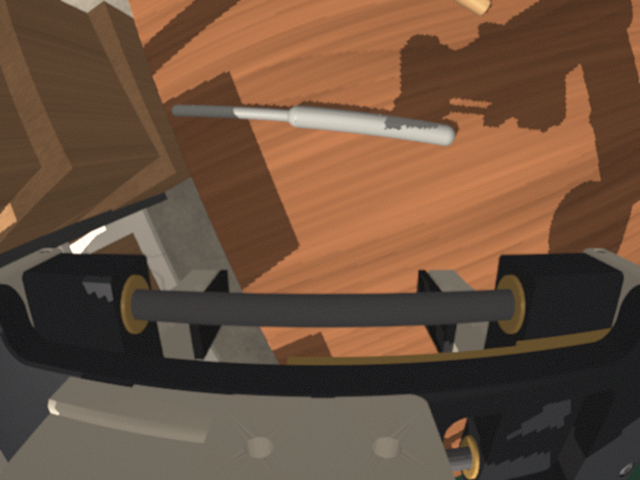

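```bash
cat > h.py <<'E'
from cell import readout, imaging, arm
import cv2,numpy as np
from scipy.spatial.transform import Rotation as Ro
def cal(n):
    c=imaging.get_calibration(n); return 240/np.tan(np.radians(c['vfov']/2)),c['cx'],c['cy'],np.array(c['camera_from_world'])
def p2w(C,u,v,z,fish=False):
    f,cx,cy,M=C; d=np.array([u-cx,v-cy],float)
    if fish:
        r=np.hypot(*d); t=r/f; ray=np.array([*(d/max(r,1e-9)*np.sin(t)),np.cos(t)])
    else: ray=np.array([d[0]/f,d[1]/f,1])
    R,t=M[:3,:3],M[:3,3]; o=-R.T@t; w=R.T@ray
    return o+w*(z-o[2])/w[2]
def w2p(C,P,fish=False):
    f,cx,cy,M=C; q=M[:3,:3]@np.asarray(P,float)+M[:3,3]
    if fish:
        r=np.hypot(q[0],q[1]); t=np.arctan2(r,q[2]); return np.array([cx+f*t*q[0]/r,cy+f*t*q[1]/r])
    return np.array([cx+f*q[0]/q[2],cy+f*q[1]/q[2]])
def snap(n,name=None):
    C=cal(n); im=imaging.snapshot(n)[:,:,::-1].copy()
    if name: cv2.imwrite(f"pics/{name}.png",im)
    return C,im
def crop(im,name,x0,y0,x1,y1,s):
    cv2.imwrite(f"pics/{name}.png",cv2.resize(im[y0:y1,x0:x1],None,fx=s,fy=s,interpolation=cv2.INTER_CUBIC))
def to(x,y,z,yaw,o=None):
    """grasp point target, tool straight down, jaw axis yaw (deg, mod 180) -> travel & turn in units"""
    o=o or readout.get_obs(); R=Ro.from_euler('xyz',o['tcp_rot']).as_matrix()
    T=np.array([x,y,z+159]); tr=R.T@(T-o['eef_pos'])/30
    best=None
    for k in (-1,0,1,2):
        # tool y axis direction yaw: R=Rz(a)Rx(pi): y axis=( sin a,-cos a) -> a = yaw+90
        a=np.radians(yaw+90+180*k); Rt=Ro.from_euler('xyz',[np.pi,0,a]).as_matrix()
        rv=Ro.from_matrix(R.T@Rt).as_rotvec(); 
        j6=o['joint_positions'][5]
        if best is None or np.linalg.norm(rv)<np.linalg.norm(best): best=rv
    print('travel',np.round(tr,2),'turn',np.round(np.degrees(best)/6,2))
def st(o=None):
    o=o or readout.get_obs(); e=o['eef_pos']
    print('t',round(o['time_s'],2),'grasp',np.round([e[0],e[1],e[2]-159],1),'jawyaw',np.round(np.degrees(o['tcp_rot'][2])-90,1),'rp',np.round(o['tcp_rot'][:2],3),'F',np.round(o['contact_force'],1),'w',round(o['gripper_width'],1),'j6',round(o['joint_positions'][5],2))
def blobs(C,im,z=10,fish=False,mn=15):
    hsv=cv2.cvtColor(im,cv2.COLOR_BGR2HSV); H,S,V=[hsv[...,i].astype(int) for i in range(3)]
    out=[]
    for nm,m in (('brass',(H>=22)&(H<=32)&(S>170)&(V>60)),('copper',(H>=4)&(H<=11)&(S>120)&(S<205)&(V>170))):
        m=m.astype(np.uint8); n,l,s,c=cv2.connectedComponentsWithStats(m)
        for i in range(1,n):
            if s[i,4]<mn: continue
            cs,_=cv2.findContours((l==i).astype(np.uint8),cv2.RETR_EXTERNAL,cv2.CHAIN_APPROX_NONE)
            ys,xs=np.nonzero(l==i); W=np.array([p2w(C,a,b,z,fish)[:2] for a,b in zip(xs,ys)])
            ctr=W.mean(0); ev,evec=np.linalg.eigh(np.cov((W-ctr).T)); a=np.degrees(np.arctan2(evec[1,1],evec[0,1]))%180
            r=cv2.minAreaRect(W.astype(np.float32))
            out.append((nm,np.round(c[i],1),s[i,4],ctr,a)); print(nm,'px',np.round(c[i],1),'n',s[i,4],'w',np.round(ctr,1),'long',round(a,1),'size',np.round(np.sqrt(12*ev),1),'rect',np.round(r[0],1),np.round(r[1],1),round(r[2],1))
    return out
E
python3 - <<'E'
from h import *
C=cal('top');im=cv2.imread('pics/top0.png')
blobs(C,im)
for (u,v) in [(206,231),(437,240),(185,271),(472,265),(449,304),(100,100)]: print(cv2.cvtColor(im[v:v+1,u:u+1],cv2.COLOR_BGR2HSV))
crop(im,'c1',150,130,480,330,2.4)
cv2.imwrite('pics/c2.png',cv2.convertScaleAbs(cv2.resize(im[300:480,0:520],None,fx=1.5,fy=1.5),alpha=1.8))
E
```

```text
brass px [204.9 234.2] n 37 w [591.  288.8] long 174.7 size [ 9.2 27. ] rect [592.3 288.6] [ 8.9 26.8] 80.2
brass px [437.1 245.2] n 25 w [ 553.1 -259.6] long 160.1 size [10.  16.5] rect [ 553.6 -259.4] [ 9.5 14.7] 86.3
copper px [471.5 264.5] n 147 w [ 505.6 -337.5] long 60.8 size [24.2 34.1] rect [ 505.8 -338. ] [34.3 25.1] 64.3
copper px [184.7 271.2] n 128 w [504.  333.8] long 6.1 size [22.6 32.9] rect [504.4 334.3] [33.  22.8] 10.3
copper px [448.4 303.6] n 149 w [ 415.4 -277.1] long 71.6 size [23.9 34.5] rect [ 415.1 -277.1] [33.9 24.3] 71.9
[[[ 22 191 227]]]
[[[ 21 188 223]]]
[[[ 11 171 222]]]
[[[ 11 173 219]]]
[[[ 11 170 221]]]
[[[ 13 161 168]]]
```

View pics/c1.png

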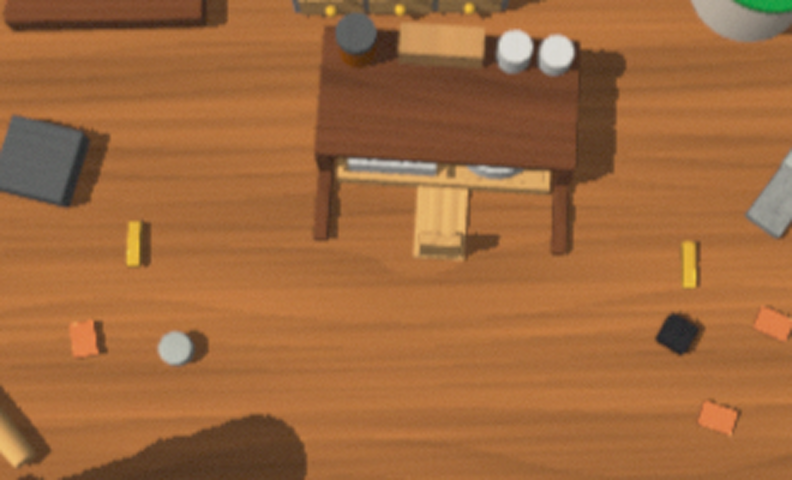

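View pics/c2.png

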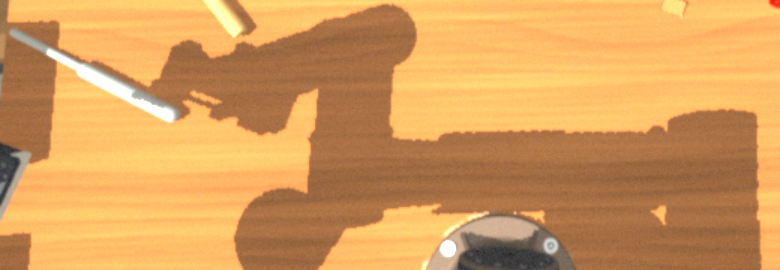

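```bash
sed -i 's/(H>=22)&(H<=32)&(S>170)/(H>=19)\&(H<=32)\&(S>170)/' h.py; python3 - <<'E'
from h import *
C=cal('top');im=cv2.imread('pics/top0.png')
blobs(C,im)
g=lambda x,y,z:np.round(p2w(C,150+x/2.4,130+y/2.4,z),1)
L=g(317,155,72);R=g(576,168,72);print('roof',L,R,(L+R)/2,'yaw',np.degrees(np.arctan2(*(L-R)[[1,0]]))-90)
print('runner ends',g(321,239,14),g(560,252,14))
print('tab',g(420,233,62),g(464,236,62))
print('tray front',g(338,180,22),g(549,191,22))
crop(im,'c3',270,120,410,250,5.5)
E
```

```text
brass px [284.7 118.7] n 15 w [879.   98.1] long 4.9 size [ 8.8 11.3] rect [878.2  98.7] [ 7.4 10.6] 89.6
brass px [315.9 118. ] n 20 w [879.5  20.9] long 163.8 size [10.6 12.2] rect [879.4  20.7] [ 9.9 10.6] 89.0
brass px [346.8 117.6] n 16 w [879.  -55.6] long 115.2 size [ 9.7 10.9] rect [879.3 -56.2] [10.   7.9] 89.0
brass px [316.2 126.3] n 15 w [857.6  20.6] long 112.6 size [ 9.  11.1] rect [857.   21.1] [9.9 7.9] 88.9
brass px [346.  125.5] n 16 w [858.2 -53.1] long 90.9 size [ 9.4 10.8] rect [858.2 -53.1] [9.9 7.9] 88.9
brass px [316.4 133.6] n 15 w [838.4  20.5] long 32.2 size [ 9.1 10.6] rect [838.6  20.2] [7.4 7.8] 88.9
brass px [205.6 231.2] n 103 w [598.2 287.3] long 178.9 size [13.  44.5] rect [598.8 287.5] [43.9 11.8] 1.2
brass px [436.5 240.1] n 113 w [ 565.5 -258.9] long 176.5 size [14.  45.7] rect [ 565.7 -259. ] [11.9 43.9] 86.4
copper px [471.5 264.5] n 147 w [ 505.6 -337.5] long 60.8 size [24.2 34.1] rect [ 505.8 -338. ] [34.3 25.1] 64.3
copper px [184.7 271.2] n 128 w [504.  333.8] long 6.1 size [22.6 32.9] rect [504.4 334.3] [33.  22.8] 10.3
copper px [448.4 303.6] n 149 w [ 415.4 -277.1] long 71.6 size [23.9 34.5] rect [ 415.1 -277.1] [33.9 24.3] 71.9
roof [666.7 101.4  72. ] [ 649.1 -144.4   72. ] [657.9 -21.5  72. ] yaw -4.095555911281409
runner ends [597.5 102.1  14. ] [ 579.6 -132.9   14. ]
tab [591.1   5.1  62. ] [587.3 -36.6  62. ]
tray front [655.   84.4  22. ] [ 639.6 -123.7   22. ]
```

View pics/c3.png

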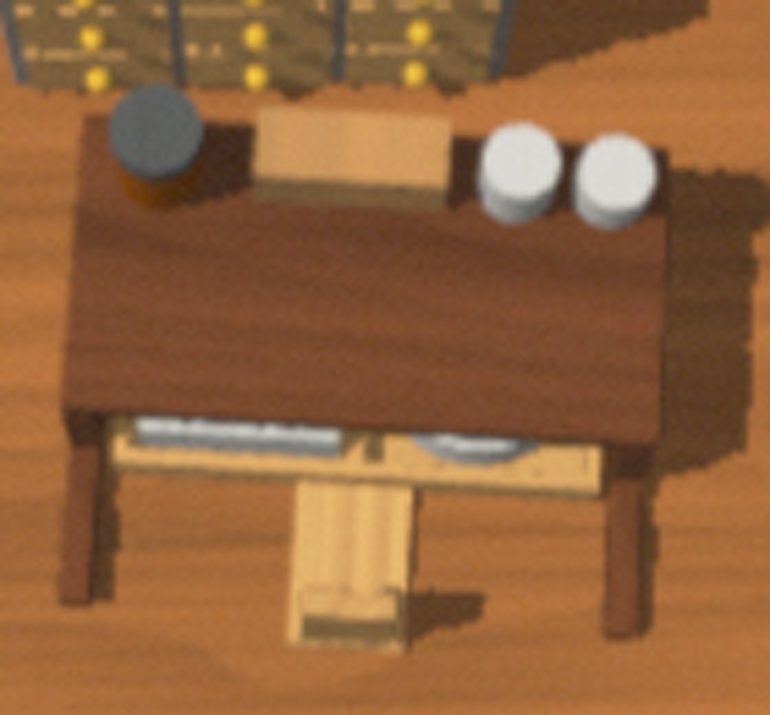

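```bash
python3 - <<'E'
from h import *
C=cal('top');im=cv2.imread('pics/top0.png')
g=lambda x,y,z:np.round(p2w(C,270+x/5.5,120+y/5.5,z),1)
print('roof',g(65,408,72),g(660,440,72)); print('tabfront',g(303,617,62),g(398,620,62)); print('tabback',g(303,588,62),g(398,593,62))
print('runner',g(62,603,14),g(638,636,14))
# scene check
C2=cal('scene'); s=cv2.imread('pics/scene0.png'); crop(s,'s1',210,200,350,320,5.5)
for P in [(657.9,-21.5,72),(590,-16,62)]: print((w2p(C2,P)-[210,200])*5.5)
to(592,-16,150,-4.1)
E
```

```text
roof [667.7 102.   72. ] [ 649.1 -144.4   72. ]
tabfront [579.2   5.1  62. ] [577.2 -34.1  62. ]
tabback [591.5   4.8  62. ] [588.6 -34.4  62. ]
runner [597.5 108.   14. ] [ 577.9 -139.2   14. ]
[415.32502568 273.82471417]
[538.06768722 237.45287544]
travel [18.6  15.87  3.19] turn [ 1.000e-02 -1.000e-02  1.216e+01]
```

View pics/s1.png

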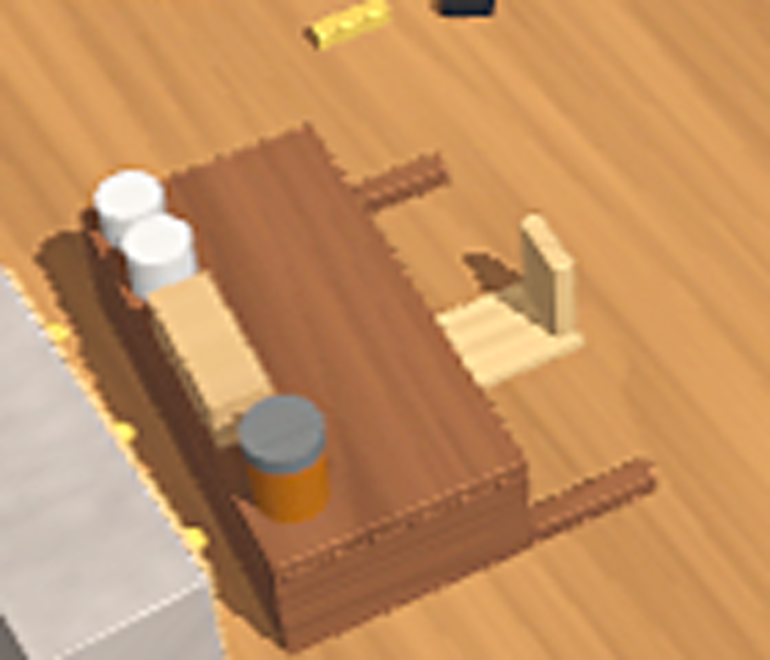

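```bash
python3 -m handwheel '[{"travel":[0.6,0.5,0],"turn":[0,0,0.5],"gripper":0},{"travel":[1.6,1.4,0],"turn":[0,0,1.5],"gripper":0},{"travel":[2.8,2.4,0.3],"turn":[0,0,2.8],"gripper":0},{"travel":[4,3.4,0.6],"turn":[0,0,4.1],"gripper":0},{"travel":[5.2,4.4,0.9],"turn":[0,0,5.4],"gripper":0},{"travel":[6.4,5.4,1.2],"turn":[0,0,6.7],"gripper":0},{"travel":[7.6,6.5,1.5],"turn":[0,0,8],"gripper":0},{"travel":[8.8,7.5,1.8],"turn":[0,0,9.3],"gripper":0},{"travel":[10,8.5,2],"turn":[0,0,10.6],"gripper":0},{"travel":[11.2,9.5,2.2],"turn":[0,0,11.8],"gripper":0}]' 30; python3 - <<'E'
from h import *
st(); to(584,-14.8,100,-4.3)
E
```

```text
time_s: 1.15
eef_pos: [454.4, 240.8, 338.5]
tcp_rot: [-3.142, 0.0, -1.61]
contact_force: [1.7, 1.0, 0.4]
gripper_width: 43.6
t 1.15 grasp [454.4 240.8 179.5] jawyaw -182.2 rp [-3.142  0.   ] F [1.7 1.  0.4] w 43.6 j6 -0.91
travel [ 8.35 -4.65  2.65] turn [-0.    0.    0.35]
```

```bash
python3 -m handwheel '[{"travel":[1.2,-0.7,0.3],"turn":[0,0,0.1],"gripper":0},{"travel":[2.5,-1.4,0.7],"turn":[0,0,0.2],"gripper":0},{"travel":[3.8,-2.1,1.1],"turn":[0,0,0.35],"gripper":0},{"travel":[5.1,-2.8,1.5],"turn":[0,0,0.35],"gripper":0},{"travel":[6.4,-3.5,1.8],"turn":[0,0,0.35],"gripper":0},{"travel":[7.5,-4.1,2.1],"turn":[0,0,0.35],"gripper":0},{"travel":[8.1,-4.5,2.1],"turn":[0,0,0.35],"gripper":0},{"travel":[8.35,-4.65,2.1],"turn":[0,0,0.35],"gripper":0},{"travel":[8.35,-4.65,2.1],"turn":[0,0,0.35],"gripper":0},{"travel":[8.35,-4.65,2.1],"turn":[0,0,0.35],"gripper":0}]'; python3 - <<'E'
from h import *
st(); to(584,-14.8,46,-4.3)
C,im=snap('wrist','w1')
print(w2p(C,(584,-14.8,62),True))
E
```

```text
time_s: 2.15
eef_pos: [584.7, -11.9, 275.7]
tcp_rot: [3.142, 0.0, -1.641]
contact_force: [-0.4, -0.3, -0.3]
gripper_width: 44.1
t 2.15 grasp [584.7 -11.9 116.7] jawyaw -184.0 rp [3.142 0.   ] F [-0.4 -0.3 -0.3] w 44.1 j6 -0.38
travel [0.1  0.02 2.36] turn [0.   0.   0.04]
[321.62431429 259.96094415]
```

View pics/w1.png

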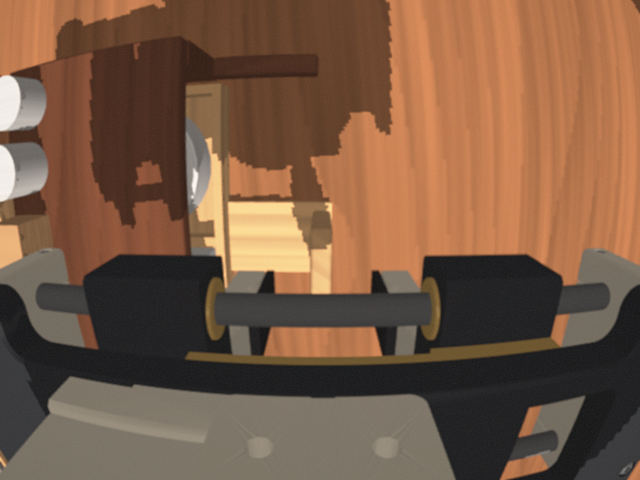

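```bash
python3 -m handwheel '[{"travel":[0.1,0,0.4],"turn":[0,0,0],"gripper":0},{"travel":[0.1,0,1],"turn":[0,0,0],"gripper":0},{"travel":[0.1,0,1.6],"turn":[0,0,0],"gripper":0},{"travel":[0.1,0,2.1],"turn":[0,0,0],"gripper":0},{"travel":[0.1,0,2.35],"turn":[0,0,0],"gripper":0},{"travel":[0.1,0,2.35],"turn":[0,0,0],"gripper":0},{"travel":[0.1,0,2.35],"turn":[0,0,0],"gripper":-1},{"travel":[0.1,0,2.35],"turn":[0,0,0],"gripper":-1},{"travel":[0.1,0,2.35],"turn":[0,0,0],"gripper":-1},{"travel":[0.1,0,2.35],"turn":[0,0,0],"gripper":-1}]' 35; python3 - <<'E'
from h import *
st()
C,im=snap('top','t1'); crop(im,'t1c',270,130,410,260,5.5)
o=readout.get_obs()['eef_pos']
ax=np.array([np.cos(np.radians(-4.3)),np.sin(np.radians(-4.3))])
so=np.array([718.2,-25.7]); print('target tab', so-ax*(119+121)); t=so-ax*240; to(t[0],t[1],o[2]-159,-4.3)
E
```

```text
time_s: 3.2
eef_pos: [584.9, -15.4, 205.7]
tcp_rot: [-3.141, 0.0, -1.641]
contact_force: [-0.4, 0.5, 0.1]
gripper_width: 17.3
t 3.2 grasp [584.9 -15.4  46.7] jawyaw -184.0 rp [-3.141  0.   ] F [-0.4  0.5  0.1] w 17.3 j6 -0.38
target tab [478.87556795  -7.70510556]
travel [-0.01  3.54 -0.  ] turn [-0.01  0.    0.04]
```

```bash
python3 -m handwheel '[{"travel":[0,0,0],"turn":[0,0,0],"gripper":-1},{"travel":[0,0,0],"turn":[0,0,0],"gripper":-1},{"travel":[0,0,0],"turn":[0,0,0],"gripper":-1},{"travel":[0,0.1,0],"turn":[0,0,0],"gripper":-1},{"travel":[0,0.3,0],"turn":[0,0,0],"gripper":-1},{"travel":[0,0.6,0],"turn":[0,0,0],"gripper":-1},{"travel":[0,0.9,0],"turn":[0,0,0],"gripper":-1},{"travel":[0,1.2,0],"turn":[0,0,0],"gripper":-1},{"travel":[0,1.5,0],"turn":[0,0,0],"gripper":-1},{"travel":[0,1.8,0],"turn":[0,0,0],"gripper":-1}]'; python3 - <<'E'
from h import *
st(); to(478.9,-7.7,46.5,-4.3)
E
```

```text
time_s: 4.25
eef_pos: [530.7, -11.4, 205.6]
tcp_rot: [-3.14, 0.0, -1.641]
contact_force: [5.2, -0.2, 3.6]
gripper_width: 11.8
t 4.25 grasp [530.7 -11.4  46.6] jawyaw -184.0 rp [-3.14  0.  ] F [ 5.2 -0.2  3.6] w 11.8 j6 -0.42
travel [-0.    1.73  0.  ] turn [-0.02  0.    0.05]
```

```bash
python3 -m handwheel '[{"travel":[0,0.3,0],"turn":[0,0,0],"gripper":-1},{"travel":[0,0.6,0],"turn":[0,0,0],"gripper":-1},{"travel":[0,0.9,0],"turn":[0,0,0],"gripper":-1},{"travel":[0,1.2,0],"turn":[0,0,0],"gripper":-1},{"travel":[0,1.4,0],"turn":[0,0,0],"gripper":-1},{"travel":[0,1.6,0],"turn":[0,0,0],"gripper":-1},{"travel":[0,1.73,0],"turn":[0,0,0],"gripper":-1},{"travel":[0,1.73,0],"turn":[0,0,0],"gripper":-1},{"travel":[0,1.73,0],"turn":[0,0,0],"gripper":-0.5},{"travel":[0,1.73,0],"turn":[0,0,0],"gripper":-0.4}]'; python3 - <<'E'
from h import *
st()
C,im=snap('top','t2'); crop(im,'t2c',270,130,410,260,5.5); blobs(C,im)
E
```

```text
time_s: 5.25
eef_pos: [477.6, -8.4, 204.4]
tcp_rot: [3.138, -0.001, -1.642]
contact_force: [-0.4, 0.7, 0.6]
gripper_width: 22.0
t 5.25 grasp [477.6  -8.4  45.4] jawyaw -184.1 rp [ 3.138e+00 -1.000e-03] F [-0.4  0.7  0.6] w 22.0 j6 -0.47
brass px [285.1 118.8] n 17 w [878.6  97.3] long 159.6 size [ 9.5 12. ] rect [878.8  98.1] [ 9.1 11. ] 46.1
brass px [315.6 118.2] n 16 w [878.7  21.6] long 9.3 size [ 9.3 11.4] rect [879.4  21.9] [ 7.4 10.6] 89.0
brass px [346.8 117.6] n 16 w [879.  -55.6] long 115.2 size [ 9.7 10.9] rect [879.3 -56.2] [10.   7.9] 89.0
brass px [345.9 125.5] n 15 w [858.1 -52.8] long 66.7 size [ 9.6 10.3] rect [858.2 -53.1] [9.9 7.9] 88.9
brass px [287.5 134.1] n 15 w [838.3  91.7] long 10.4 size [ 9.  10.8] rect [838.6  91.6] [ 7.4 10.5] 89.5
brass px [205.5 231.2] n 104 w [598.3 287.3] long 180.0 size [13.2 44.8] rect [598.8 287.5] [43.9 11.8] 1.2
brass px [436.6 240.3] n 57 w [ 565.  -259.1] long 175.6 size [11.3 42.8] rect [ 565.9 -259. ] [11.9 43.6] 86.4
copper px [471.8 264.7] n 84 w [ 505.1 -338.3] long 57.8 size [27.1 37.5] rect [ 505.7 -337.9] [35.2 26. ] 64.3
copper px [518.1 281.8] n 27 w [ 462.6 -443.7] long 154.8 size [ 2.4 67.8] rect [ 463.5 -444.1] [ 2.4 63.8] 65.0
copper px [186.9 276.3] n 15 w [491.7 328.3] long 116.5 size [11.7 25.7] rect [491.2 328.9] [11.1 20.8] 35.5
copper px [516.2 303.6] n 16 w [ 412.1 -434.4] long 59.9 size [ 8.2 30.8] rect [ 412.6 -434.6] [26.2  7.4] 56.9
copper px [613.2 336.4] n 35 w [ 332.5 -650.7] long 108.9 size [ 2.6 88.3] rect [ 333.2 -652.1] [ 2.8 84.5] 19.0
```

View pics/t2c.png

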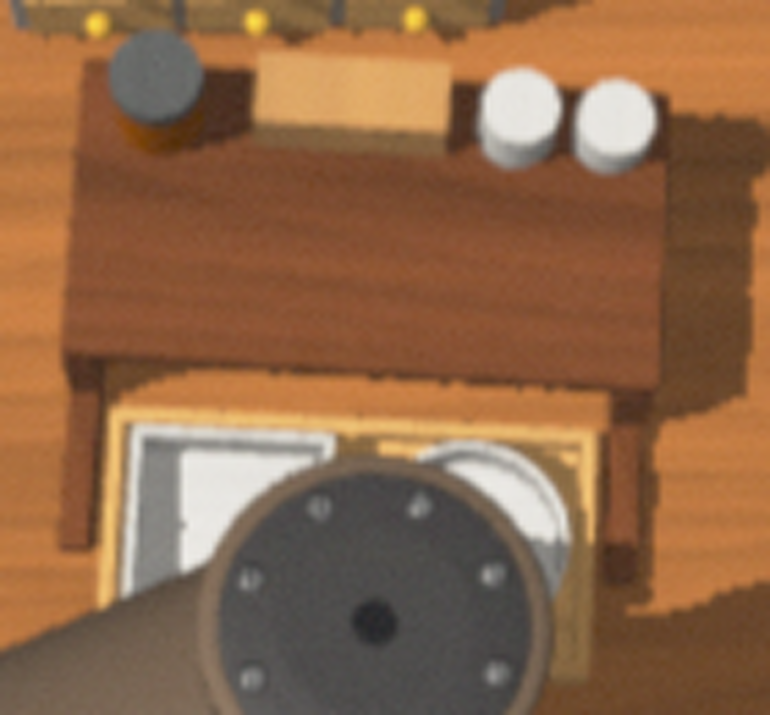

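```bash
python3 - <<'E'
from h import *
to(565.5,-259,100,86.5)
E
```

```text
travel [ 8.13 -3.5  -1.82] turn [ 0.02 -0.03 14.9 ]
```

```bash
python3 -m handwheel '[{"travel":[0,0,-0.6],"turn":[0,0,0],"gripper":-0.3},{"travel":[0,0,-1.7],"turn":[0,0,0],"gripper":-0.3},{"travel":[0.5,-0.2,-2.5],"turn":[0,0,-1],"gripper":-0.2},{"travel":[1.6,-0.7,-2.5],"turn":[0,0,-2.4],"gripper":-0.2},{"travel":[2.8,-1.2,-2.5],"turn":[0,0,-3.8],"gripper":-0.2},{"travel":[4,-1.7,-2.5],"turn":[0,0,-5.2],"gripper":-0.2},{"travel":[5.2,-2.2,-2.5],"turn":[0,0,-6.6],"gripper":-0.2},{"travel":[6.4,-2.8,-2.5],"turn":[0,0,-8],"gripper":-0.2},{"travel":[7.4,-3.2,-2.5],"turn":[0,0,-9.4],"gripper":-0.2},{"travel":[8,-3.5,-2.5],"turn":[0,0,-10.8],"gripper":-0.2}]'; python3 - <<'E'
from h import *
st(); to(565.5,-259,100,86.5)
C,im=snap('top','t3'); blobs(C,im,mn=40); crop(im,'t3c',270,130,410,260,5.5)
E
```

```text
time_s: 6.3
eef_pos: [566.6, -257.0, 278.8]
tcp_rot: [3.141, 0.003, -0.515]
contact_force: [0.1, -0.2, 0.2]
gripper_width: 35.1
t 6.3 grasp [ 566.6 -257.   119.8] jawyaw -119.5 rp [3.141e+00 3.000e-03] F [ 0.1 -0.2  0.2] w 35.1 j6 1.17
travel [0.   0.07 0.66] turn [ 0.    0.03 -4.34]
brass px [205.5 231.1] n 102 w [598.4 287.5] long 179.9 size [13.  44.9] rect [598.8 287.5] [43.9 11.8] 1.2
brass px [436.6 242.2] n 87 w [ 560.3 -258.8] long 174.0 size [13.9 35.4] rect [ 560.9 -258.6] [11.9 34.3] 86.3
```

View pics/t3c.png

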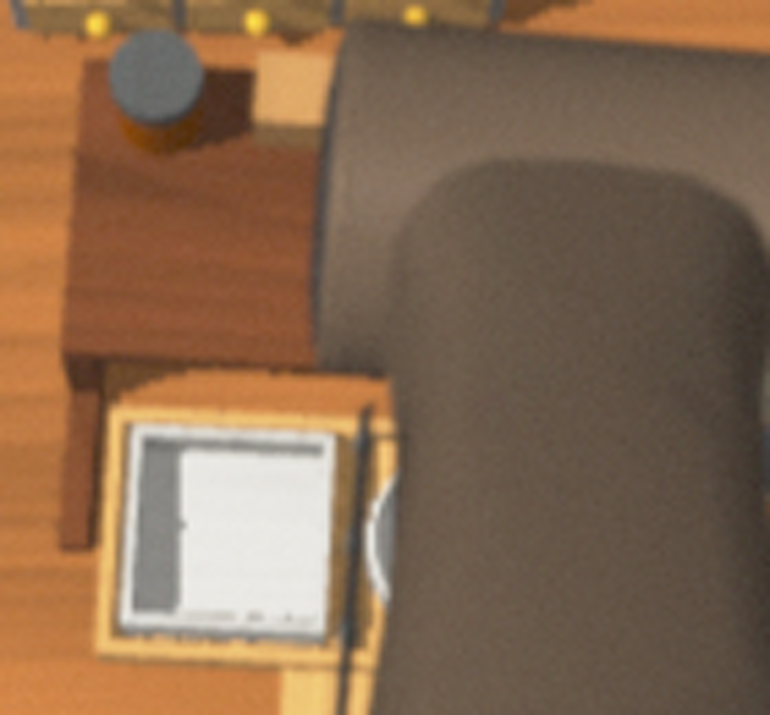

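View pics/t3.png

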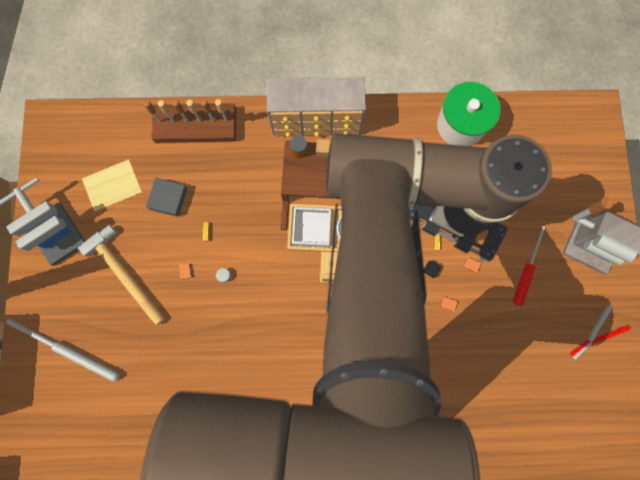

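```bash
python3 -m handwheel '[{"travel":[0,0.05,0.4],"turn":[0,0,-1.4],"gripper":-0.2},{"travel":[0,0.07,0.8],"turn":[0,0,-2.8],"gripper":-0.2},{"travel":[0,0.07,1.4],"turn":[0,0,-4],"gripper":-0.2},{"travel":[0,0.07,2.1],"turn":[0,0,-4.35],"gripper":-0.2},{"travel":[0,0.07,2.8],"turn":[0,0,-4.35],"gripper":-0.2},{"travel":[0,0.07,3.2],"turn":[0,0,-4.35],"gripper":-0.2},{"travel":[0,0.07,3.25],"turn":[0,0,-4.35],"gripper":-0.2},{"travel":[0,0.07,3.25],"turn":[0,0,-4.35],"gripper":-1},{"travel":[0,0.07,3.25],"turn":[0,0,-4.35],"gripper":-1},{"travel":[0,0.07,3.25],"turn":[0,0,-4.35],"gripper":-1}]' 25; python3 - <<'E'
from h import *
st()
C,im=snap('scene','s2'); C,im=snap('wrist','w2')
E
```

```text
time_s: 7.35
eef_pos: [566.3, -256.7, 183.7]
tcp_rot: [3.141, -0.002, -0.064]
contact_force: [-0.3, -1.0, 0.6]
gripper_width: 16.7
t 7.35 grasp [ 566.3 -256.7   24.7] jawyaw -93.7 rp [ 3.141e+00 -2.000e-03] F [-0.3 -1.   0.6] w 16.7 j6 1.62
```

View pics/s2.png

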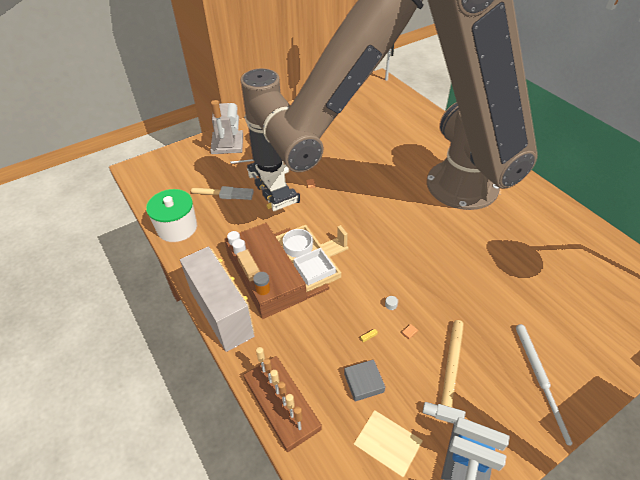

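View pics/w2.png

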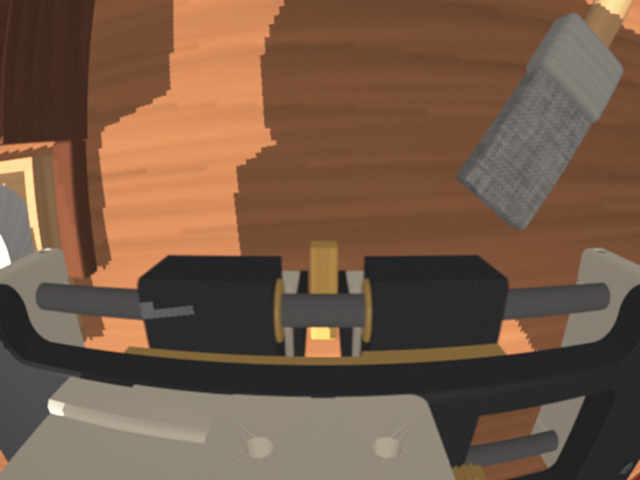

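```bash
python3 -m handwheel '[{"travel":[0,0,0.05],"turn":[0,0,0],"gripper":-1},{"travel":[0,0,0.05],"turn":[0,0,0],"gripper":-1},{"travel":[0,0,0.05],"turn":[0,0,0],"gripper":-1},{"travel":[0,0,0.05],"turn":[0,0,0],"gripper":-1},{"travel":[0,0,-0.1],"turn":[0,0,0],"gripper":-1},{"travel":[0,0,-0.5],"turn":[0,0,0],"gripper":-1},{"travel":[0,0,-1.1],"turn":[0,0,0],"gripper":-1},{"travel":[0,0,-1.8],"turn":[0,0,0],"gripper":-1},{"travel":[0,0,-2.4],"turn":[0,0,0],"gripper":-1},{"travel":[0,0,-2.6],"turn":[0,0,0],"gripper":-1}]'; python3 - <<'E'
from h import *
st()
C,im=snap('top')
g=lambda x,y,z:p2w(C,270+x/5.5,130+y/5.5,z)
B=[g(133,428,36),g(335,432,36),g(325,635,36),g(120,628,36)]
print(np.round(B,1)); b=np.mean(B,0); print('box',b)
ax=np.array([np.cos(np.radians(-4.3)),np.sin(np.radians(-4.3))]); n=np.array([-ax[1],ax[0]])
o=np.array([597.6-0,-16.8]); 
tr=np.array([477.6,-8.4])+119*ax; print('tray',tr,'wells',tr+51*n,tr-51*n)
to(b[0],b[1],100,86.5)
E
```

```text
time_s: 8.45
eef_pos: [566.6, -256.8, 263.4]
tcp_rot: [3.141, -0.004, -0.064]
contact_force: [0.1, -0.2, -1.4]
gripper_width: 11.8
t 8.45 grasp [ 566.6 -256.8  104.4] jawyaw -93.7 rp [ 3.141 -0.004] F [ 0.1 -0.2 -1.4] w 11.8 j6 1.62
[[644.3  75.9  36. ]
 [640.9 -10.1  36. ]
 [553.1  -3.7  36. ]
 [557.9  82.2  36. ]]
box [599.06680852  36.0813602   36.        ]
tray [596.26503089 -17.32246849] wells [600.08894596  33.53397332] [592.44111582 -68.1789103 ]
travel [ 0.46 -9.81  0.14] turn [ 0.   -0.03 -0.03]
```

```bash
python3 -m handwheel '[{"travel":[0,-0.3,0],"turn":[0,0,0],"gripper":-1},{"travel":[0,-1,0],"turn":[0,0,0],"gripper":-1},{"travel":[0.1,-2.1,0],"turn":[0,0,0],"gripper":-1},{"travel":[0.2,-3.4,0],"turn":[0,0,0],"gripper":-1},{"travel":[0.2,-4.8,0],"turn":[0,0,0],"gripper":-1},{"travel":[0.3,-6.2,0],"turn":[0,0,0],"gripper":-1},{"travel":[0.4,-7.6,0],"turn":[0,0,0],"gripper":-1},{"travel":[0.45,-8.8,0],"turn":[0,0,0],"gripper":-1},{"travel":[0.47,-9.7,0],"turn":[0,0,0],"gripper":-1},{"travel":[0.47,-10,0],"turn":[0,0,0],"gripper":-1}]'; python3 - <<'E'
from h import *
st()
C,im=snap('wrist','w3')
C,im=snap('scene','s3'); crop(im,'s3c',210,200,370,320,5)
to(599.5,42,36.5,86.5)
E
```

```text
time_s: 9.5
eef_pos: [598.9, 44.8, 259.4]
tcp_rot: [3.141, 0.002, -0.061]
contact_force: [0.9, -1.1, -0.3]
gripper_width: 11.3
t 9.5 grasp [598.9  44.8 100.4] jawyaw -93.5 rp [3.141e+00 2.000e-03] F [ 0.9 -1.1 -0.3] w 11.3 j6 1.11
travel [0.03 0.04 2.13] turn [ 0.01  0.02 -0.01]
```

View pics/w3.png

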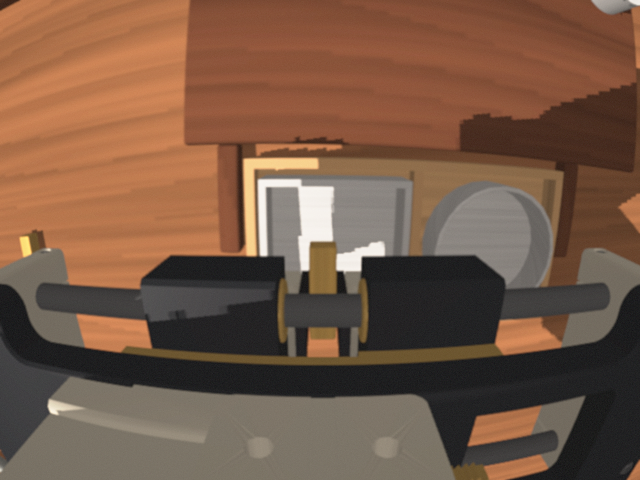

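View pics/s3c.png

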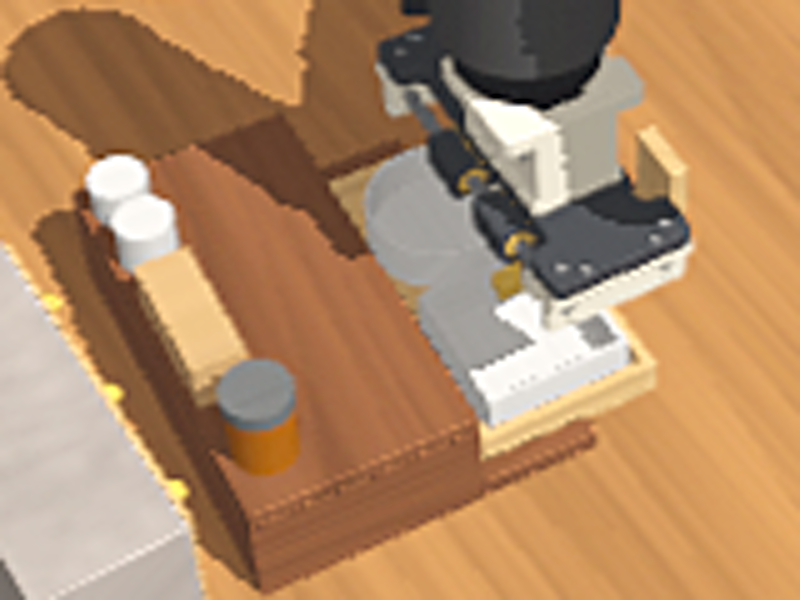

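```bash
python3 -m handwheel '[{"travel":[0.03,0.04,0.3],"turn":[0,0,0],"gripper":-1},{"travel":[0.03,0.04,0.8],"turn":[0,0,0],"gripper":-1},{"travel":[0.03,0.04,1.3],"turn":[0,0,0],"gripper":-1},{"travel":[0.03,0.04,1.8],"turn":[0,0,0],"gripper":-1},{"travel":[0.03,0.04,2.05],"turn":[0,0,0],"gripper":-1},{"travel":[0.03,0.04,2.13],"turn":[0,0,0],"gripper":-1},{"travel":[0.03,0.04,2.13],"turn":[0,0,0],"gripper":-1},{"travel":[0.03,0.04,2.13],"turn":[0,0,0],"gripper":-0.55},{"travel":[0.03,0.04,2.13],"turn":[0,0,0],"gripper":-0.55},{"travel":[0.03,0.04,2.13],"turn":[0,0,0],"gripper":-0.55}]'; python3 - <<'E'
from h import *
st()
E
python3 -m handwheel '[{"travel":[0,0,-0.2],"turn":[0,0,0],"gripper":-0.55},{"travel":[0,0,-0.7],"turn":[0,0,0],"gripper":-0.55},{"travel":[0,0,-1.3],"turn":[0,0,0],"gripper":-0.5},{"travel":[0,0,-1.9],"turn":[0,0,0],"gripper":-0.2},{"travel":[0,0,-2.3],"turn":[0,0,0],"gripper":-0.2},{"travel":[0,-0.5,-2.5],"turn":[0,0,0],"gripper":-0.2},{"travel":[0,-1.5,-2.6],"turn":[0,0,0],"gripper":-0.2},{"travel":[0,-3,-2.6],"turn":[0,0,0],"gripper":-0.2},{"travel":[0,-4.5,-2.6],"turn":[0,0,0],"gripper":-0.2},{"travel":[0,-6,-2.6],"turn":[0,0,0],"gripper":-0.2}]'
python3 - <<'E'
from h import *
st()
C,im=snap('top','t4'); crop(im,'t4c',250,130,420,280,4.5); blobs(C,im,mn=40)
E
```

```text
time_s: 10.6
eef_pos: [600.3, 40.7, 197.5]
tcp_rot: [-3.141, -0.001, -0.064]
contact_force: [-0.1, -0.1, 0.5]
gripper_width: 19.6
t 10.6 grasp [600.3  40.7  38.5] jawyaw -93.7 rp [-3.141e+00 -1.000e-03] F [-0.1 -0.1  0.5] w 19.6 j6 1.11
time_s: 11.6
eef_pos: [611.2, 222.5, 274.8]
tcp_rot: [-3.142, 0.0, -0.064]
contact_force: [0.5, 0.5, 0.0]
gripper_width: 35.1
t 11.6 grasp [611.2 222.5 115.8] jawyaw -93.7 rp [-3.142  0.   ] F [0.5 0.5 0. ] w 35.1 j6 0.86
brass px [205.5 233.6] n 78 w [592.5 287.3] long 1.3 size [13.4 33.5] rect [592.7 287.3] [31.7 11.8] 1.2
```

View pics/t4c.png

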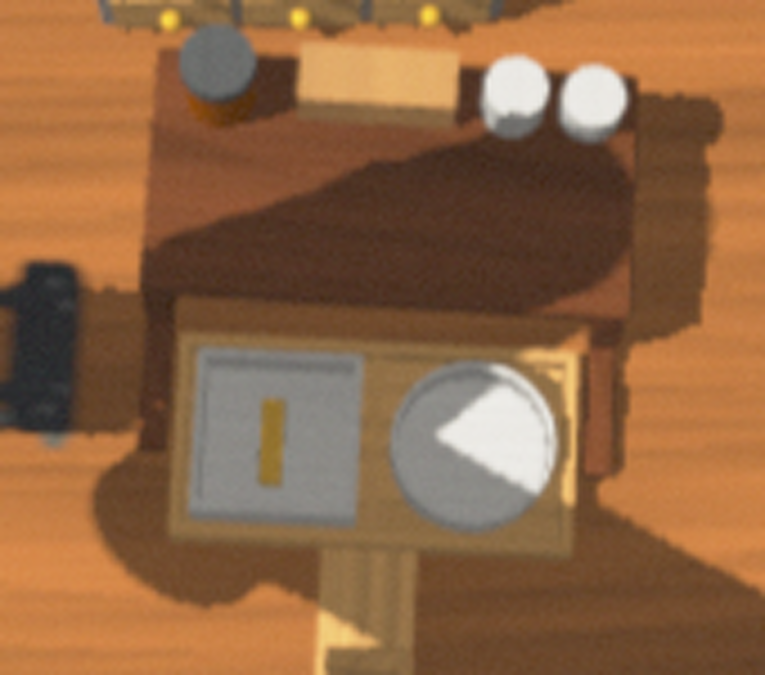

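View pics/t4.png

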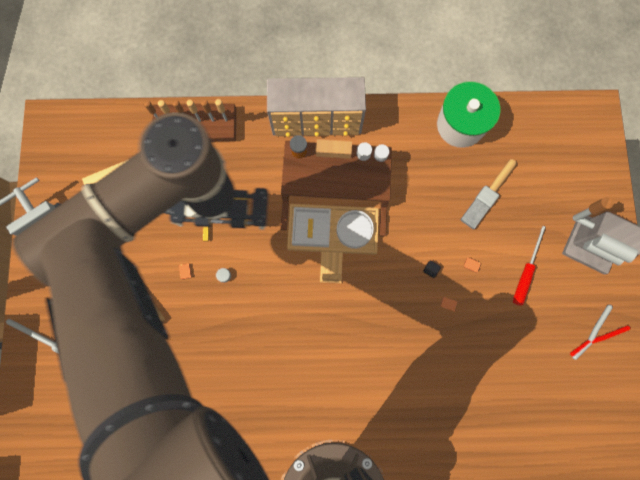

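```bash
python3 - <<'E'
from h import *
C=cal('top'); g=lambda x,y,z:np.round(p2w(C,250+x/4.5,130+y/4.5,z),1)
print('bar',g(272,442,22),'pan',g(473,446,36),'box',g(275,436,36), 'tin',p2w(C,224,275,22),'block',p2w(C,168,197,30))
to(598.5,287.4,22,90.5)
E
```

```text
bar [597.7  38.9  22. ] pan [590.5 -65.1  36. ] box [597.9  37.   36. ] tin [491.48478945 239.95980609  22.        ] block [678.125822   373.04542856  30.        ]
travel [-0.58 -1.93  3.13] turn [-0.01 -0.02 -0.66]
```

```bash
python3 -m handwheel '[{"travel":[-0.2,-0.6,0.3],"turn":[0,0,-0.3],"gripper":-0.2},{"travel":[-0.5,-1.6,0.7],"turn":[0,0,-0.6],"gripper":-0.2},{"travel":[-0.58,-1.93,1.3],"turn":[0,0,-0.66],"gripper":-0.2},{"travel":[-0.58,-1.93,2],"turn":[0,0,-0.66],"gripper":-0.2},{"travel":[-0.58,-1.93,2.7],"turn":[0,0,-0.66],"gripper":-0.2},{"travel":[-0.58,-1.93,3.1],"turn":[0,0,-0.66],"gripper":-0.2},{"travel":[-0.58,-1.93,3.13],"turn":[0,0,-0.66],"gripper":-0.2},{"travel":[-0.58,-1.93,3.13],"turn":[0,0,-0.66],"gripper":-0.2},{"travel":[-0.58,-1.93,3.13],"turn":[0,0,-0.66],"gripper":-1},{"travel":[-0.58,-1.93,3.13],"turn":[0,0,-0.66],"gripper":-1}]'; python3 - <<'E'
from h import *
st()
C,im=snap('wrist','w4')
E
```

```text
time_s: 12.65
eef_pos: [598.0, 279.2, 181.4]
tcp_rot: [-3.141, -0.001, 0.005]
contact_force: [0.6, 0.7, 0.7]
gripper_width: 24.2
t 12.65 grasp [598.  279.2  22.4] jawyaw -89.7 rp [-3.141e+00 -1.000e-03] F [0.6 0.7 0.7] w 24.2 j6 0.84
```

View pics/w4.png

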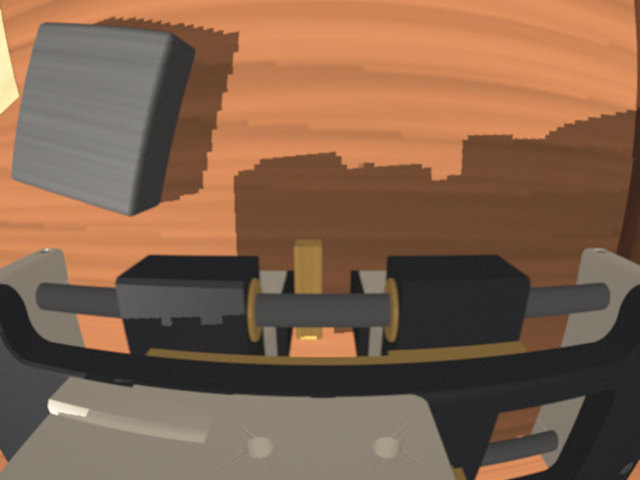

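```bash
python3 -m handwheel '[{"travel":[0,-0.1,0],"turn":[0,0,0],"gripper":-0.4},{"travel":[0,-0.2,0],"turn":[0,0,0],"gripper":-0.4},{"travel":[0,-0.2,0],"turn":[0,0,0],"gripper":-1},{"travel":[0,-0.2,0],"turn":[0,0,0],"gripper":-1},{"travel":[0,-0.2,0],"turn":[0,0,0],"gripper":-1},{"travel":[0,-0.2,0],"turn":[0,0,0],"gripper":-1},{"travel":[0,-0.2,-0.3],"turn":[0,0,0],"gripper":-1},{"travel":[0,-0.2,-1],"turn":[0,0,0],"gripper":-1},{"travel":[0,-0.2,-1.8],"turn":[0,0,0],"gripper":-1},{"travel":[0,-0.2,-2.5],"turn":[0,0,0],"gripper":-1}]'; python3 - <<'E'
from h import *
st()
C,im=snap('wrist','w5')
E
```

```text
time_s: 13.7
eef_pos: [598.0, 285.1, 257.5]
tcp_rot: [-3.141, -0.001, 0.005]
contact_force: [-0.8, 0.7, 0.5]
gripper_width: 11.7
t 13.7 grasp [598.  285.1  98.5] jawyaw -89.7 rp [-3.141e+00 -1.000e-03] F [-0.8  0.7  0.5] w 11.7 j6 0.84
```

View pics/w5.png

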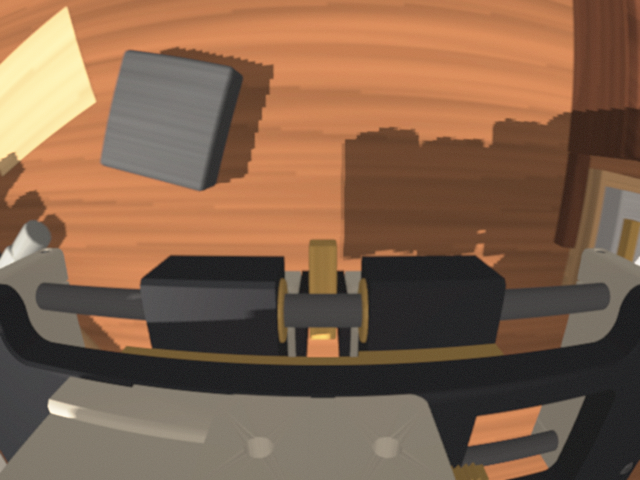

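```bash
python3 - <<'E'
from h import *
to(597.5,24,92,86.2)
to(597.5,24,58,86.2)
E
```

```text
travel [-0.1   8.73  0.33] turn [-0.03 -0.05  0.69]
travel [-0.11  8.73  1.46] turn [-0.03 -0.05  0.69]
```

```bash
python3 -m handwheel '[{"travel":[0,0.4,0],"turn":[0,0,0],"gripper":-1},{"travel":[0,1.2,0],"turn":[0,0,0.1],"gripper":-1},{"travel":[0,2.3,0],"turn":[0,0,0.3],"gripper":-1},{"travel":[0,3.6,0],"turn":[0,0,0.5],"gripper":-1},{"travel":[-0.1,5,0],"turn":[0,0,0.69],"gripper":-1},{"travel":[-0.1,6.4,0],"turn":[0,0,0.69],"gripper":-1},{"travel":[-0.1,7.6,0],"turn":[0,0,0.69],"gripper":-1},{"travel":[-0.1,8.4,0],"turn":[0,0,0.69],"gripper":-1},{"travel":[-0.1,8.73,0.1],"turn":[0,0,0.69],"gripper":-1},{"travel":[-0.1,8.73,0.4],"turn":[0,0,0.69],"gripper":-1}]'; python3 - <<'E'
from h import *
st(); C,im=snap('wrist','w6')
to(597.5,24,58,86.2)
E
```

```text
time_s: 14.75
eef_pos: [595.8, 21.1, 243.9]
tcp_rot: [-3.141, -0.0, -0.07]
contact_force: [0.3, -0.0, -0.3]
gripper_width: 11.9
t 14.75 grasp [595.8  21.1  84.9] jawyaw -94.0 rp [-3.141 -0.   ] F [ 0.3 -0.  -0.3] w 11.9 j6 1.14
travel [ 0.07 -0.07  0.83] turn [ 0.    0.02 -0.03]
```

View pics/w6.png

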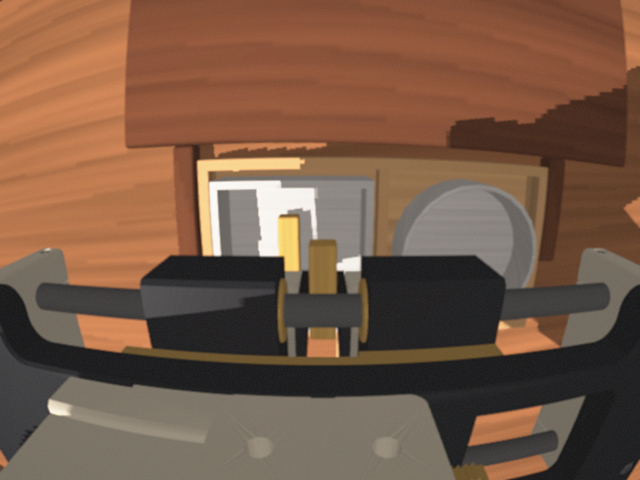

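```bash
python3 -m handwheel '[{"travel":[0.05,-0.05,0.3],"turn":[0,0,0],"gripper":-1},{"travel":[0.05,-0.05,0.6],"turn":[0,0,0],"gripper":-1},{"travel":[0.05,-0.05,0.75],"turn":[0,0,0],"gripper":-1},{"travel":[0.05,-0.05,0.75],"turn":[0,0,0],"gripper":-1},{"travel":[0.05,-0.05,0.75],"turn":[0,0,0],"gripper":-1},{"travel":[0.05,-0.05,0.75],"turn":[0,0,0],"gripper":-0.4},{"travel":[0.05,-0.05,0.75],"turn":[0,0,0],"gripper":-0.4},{"travel":[0.05,-0.05,0.75],"turn":[0,0,0],"gripper":-0.4},{"travel":[0.05,-0.05,0.3],"turn":[0,0,0],"gripper":-0.4},{"travel":[0.05,-0.05,-0.5],"turn":[0,0,0],"gripper":-0.2}]'; python3 - <<'E'
from h import *
st(); to(540,230,110,10)
E
```

```text
time_s: 15.8
eef_pos: [597.2, 24.4, 258.6]
tcp_rot: [3.14, 0.003, -0.067]
contact_force: [-0.2, 0.0, -0.3]
gripper_width: 30.0
t 15.8 grasp [597.2  24.4  99.6] jawyaw -93.9 rp [3.14e+00 3.00e-03] F [-0.2  0.  -0.3] w 30.0 j6 1.14
travel [-2.37 -6.71 -0.35] turn [ 0.03  0.02 12.69]
```

```bash
python3 - <<'E'
from h import *
to(504.2,334,100,97)
E
python3 -m handwheel '[{"travel":[-0.3,-0.8,0],"turn":[0,0,-0.2],"gripper":0},{"travel":[-0.7,-2,-0.2],"turn":[0,0,-0.4],"gripper":0},{"travel":[-1.1,-3.4,-0.2],"turn":[0,0,-0.7],"gripper":0},{"travel":[-1.5,-4.8,-0.2],"turn":[0,0,-1],"gripper":0},{"travel":[-1.9,-6.2,-0.2],"turn":[0,0,-1.3],"gripper":0},{"travel":[-2.3,-7.6,-0.2],"turn":[0,0,-1.6],"gripper":0},{"travel":[-2.6,-8.8,-0.2],"turn":[0,0,-1.8],"gripper":0},{"travel":[-3.5,-9.6,-0.2],"turn":[0,0,-1.8],"gripper":0},{"travel":[-3.8,-9.9,-0.2],"turn":[0,0,-1.8],"gripper":0},{"travel":[-3.8,-9.9,-0.2],"turn":[0,0,-1.8],"gripper":0}]'; python3 - <<'E'
from h import *
st()
C,im=snap('wrist','w7')
C,im=snap('top','t5'); crop(im,'t5c',250,130,420,280,4.5); blobs(C,im,mn=40)
to(504.2,334,22,97)
E
```

```text
travel [ -3.79 -10.09  -0.02] turn [ 0.01  0.03 -1.81]
time_s: 16.8
eef_pos: [503.0, 330.0, 265.9]
tcp_rot: [-3.141, -0.001, 0.124]
contact_force: [0.4, -0.5, -1.4]
gripper_width: 43.7
t 16.8 grasp [503.  330.  106.9] jawyaw -82.9 rp [-3.141e+00 -1.000e-03] F [ 0.4 -0.5 -1.4] w 43.7 j6 0.79
copper px [471.8 264.5] n 116 w [ 505.5 -338.3] long 62.1 size [24.6 34.6] rect [ 505.2 -338.2] [35.  24.9] 61.4
copper px [448.  303.5] n 104 w [ 415.8 -276.1] long 69.6 size [25.2 35.9] rect [ 415.8 -276.9] [34.  24.4] 67.7
travel [ 0.03 -0.18  2.82] turn [-0.   -0.01 -0.  ]
```

View pics/w7.png

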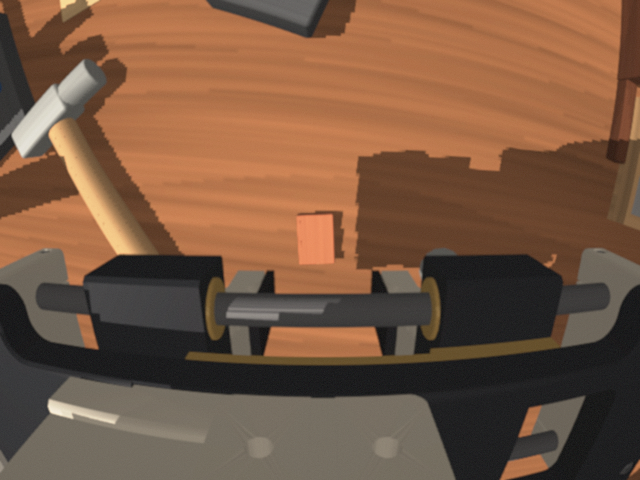

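View pics/t5.png

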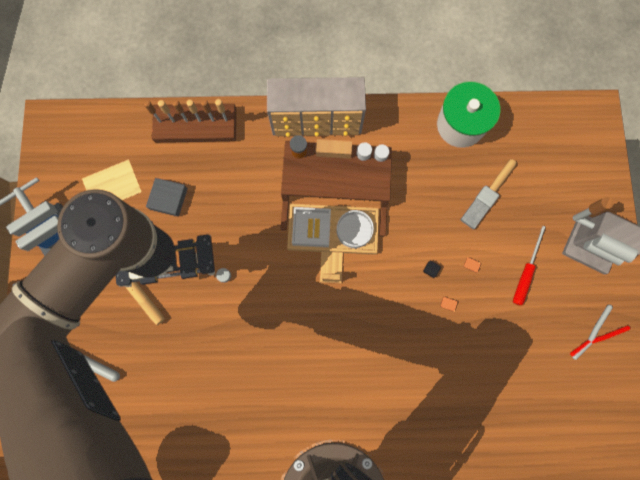

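```bash
python3 - <<'E'
from h import *
C=cal('wrist'); 
for p in [(297,213),(333,213),(334,264),(300,265)]: print(np.round(p2w(C,*p,9,True),1))
m=np.mean([p2w(C,*p,9,True) for p in [(297,213),(333,213),(334,264),(300,265)]],0); print(m)
to(m[0],m[1],21.5,98)
E
```

```text
[521.7 347.3   9. ]
[524.6 324.    9. ]
[490.  318.8   9. ]
[486.5 341.5   9. ]
[505.69156165 332.88665921   9.        ]
travel [ 0.07 -0.14  2.84] turn [-0.   -0.01 -0.17]
```

```bash
python3 -m handwheel '[{"travel":[0.05,-0.1,0.5],"turn":[0,0,-0.15],"gripper":0},{"travel":[0.07,-0.14,1.2],"turn":[0,0,-0.15],"gripper":0},{"travel":[0.07,-0.14,1.9],"turn":[0,0,-0.15],"gripper":0},{"travel":[0.07,-0.14,2.5],"turn":[0,0,-0.15],"gripper":0},{"travel":[0.07,-0.14,2.82],"turn":[0,0,-0.15],"gripper":0},{"travel":[0.07,-0.14,2.84],"turn":[0,0,-0.15],"gripper":0},{"travel":[0.07,-0.14,2.84],"turn":[0,0,-0.15],"gripper":-1},{"travel":[0.07,-0.14,2.84],"turn":[0,0,-0.15],"gripper":-1},{"travel":[0.07,-0.14,2.84],"turn":[0,0,-0.15],"gripper":-1},{"travel":[0.07,-0.14,2.84],"turn":[0,0,-0.15],"gripper":-1}]' 25; python3 -m handwheel '[{"travel":[0,0,0],"turn":[0,0,0],"gripper":-1},{"travel":[0,0,0],"turn":[0,0,0],"gripper":-1},{"travel":[0,0,-0.1],"turn":[0,0,0],"gripper":-1},{"travel":[0,0,-0.4],"turn":[0,0,0],"gripper":-1},{"travel":[0,0,-1],"turn":[0,0,0],"gripper":-1},{"travel":[0,0,-1.6],"turn":[0,0,0],"gripper":-1},{"travel":[0,0,-2.2],"turn":[0,0,0],"gripper":-1},{"travel":[0,0,-2.7],"turn":[0,0,0],"gripper":-1},{"travel":[0,0,-2.9],"turn":[0,0,0],"gripper":-1},{"travel":[0,0,-2.9],"turn":[0,0,0],"gripper":-1}]';python3 - <<'E'
from h import *
st(); C,im=snap('wrist','w8'); to(592,-66,108,86)
E
```

```text
time_s: 17.9
eef_pos: [505.7, 333.0, 179.8]
tcp_rot: [-3.141, -0.0, 0.137]
contact_force: [0.6, -0.6, -0.1]
gripper_width: 23.7
time_s: 18.9
eef_pos: [505.7, 333.3, 267.9]
tcp_rot: [-3.14, -0.002, 0.137]
contact_force: [1.0, -0.1, -1.0]
gripper_width: 23.6
t 18.9 grasp [505.7 333.3 108.9] jawyaw -82.1 rp [-3.14e+00 -2.00e-03] F [ 1.  -0.1 -1. ] w 23.6 j6 0.8
travel [ 1.040e+00  1.357e+01 -1.000e-02] turn [-0.01 -0.    1.97]
```

View pics/w8.png

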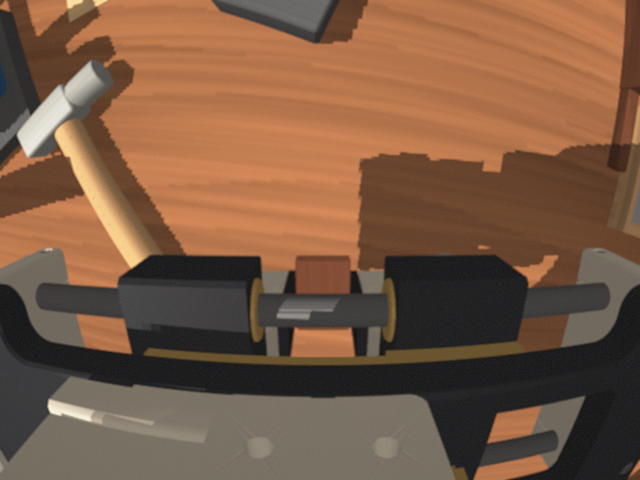

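```bash
python3 - <<'E'
from h import *
to(585.5,-52.5,105,86)
E
python3 -m handwheel '[{"travel":[0,0.3,0],"turn":[0,0,0.1],"gripper":-1},{"travel":[0,1,0],"turn":[0,0,0.3],"gripper":-1},{"travel":[0.1,2,0],"turn":[0,0,0.5],"gripper":-1},{"travel":[0.2,3.2,0],"turn":[0,0,0.8],"gripper":-1},{"travel":[0.3,4.4,0],"turn":[0,0,1.1],"gripper":-1},{"travel":[0.4,5.6,0],"turn":[0,0,1.4],"gripper":-1},{"travel":[0.5,6.8,0],"turn":[0,0,1.7],"gripper":-1},{"travel":[0.6,7.8,0],"turn":[0,0,1.97],"gripper":-1},{"travel":[0.7,8.7,0],"turn":[0,0,1.97],"gripper":-1},{"travel":[0.8,9.4,0],"turn":[0,0,1.97],"gripper":-1}]'
python3 - <<'E'
from h import *
st();to(585.5,-52.5,100,86)
E
```

```text
travel [ 0.89 13.09  0.09] turn [-0.01 -0.    1.97]
time_s: 19.95
eef_pos: [567.2, 53.9, 265.9]
tcp_rot: [3.141, 0.002, -0.072]
contact_force: [0.0, -0.1, -0.6]
gripper_width: 23.6
t 19.95 grasp [567.2  53.9 106.9] jawyaw -94.1 rp [3.141e+00 2.000e-03] F [ 0.  -0.1 -0.6] w 23.6 j6 1.06
travel [0.86 3.49 0.23] turn [ 0.01  0.02 -0.02]
```

```bash
python3 -m handwheel '[{"travel":[0.1,0.4,0],"turn":[0,0,0],"gripper":-1},{"travel":[0.3,0.9,0],"turn":[0,0,0],"gripper":-1},{"travel":[0.4,1.5,0.1],"turn":[0,0,0],"gripper":-1},{"travel":[0.6,2.2,0.2],"turn":[0,0,0],"gripper":-1},{"travel":[0.75,2.8,0.2],"turn":[0,0,0],"gripper":-1},{"travel":[0.8,3.2,0.2],"turn":[0,0,0],"gripper":-1},{"travel":[0.84,3.4,0.2],"turn":[0,0,0],"gripper":-1},{"travel":[0.84,3.4,0.2],"turn":[0,0,0],"gripper":-1},{"travel":[0.84,3.4,0.2],"turn":[0,0,0],"gripper":-1},{"travel":[0.84,3.4,0.2],"turn":[0,0,0],"gripper":-1}]'
python3 - <<'E'
from h import *
st();to(585.5,-52.5,58,86)
C,im=snap('wrist','w9'); print(w2p(C,(590.5,-65,36),True),w2p(C,(590.5+43,-65-3,36),True),w2p(C,(593.5,-65+43,36),True),w2p(C,(587.5,-65-43,36),True))
E
```

```text
time_s: 20.95
eef_pos: [585.9, -45.9, 260.8]
tcp_rot: [-3.141, -0.0, -0.069]
contact_force: [0.1, -0.1, -0.6]
gripper_width: 23.8
t 20.95 grasp [585.9 -45.9 101.8] jawyaw -93.9 rp [-3.141 -0.   ] F [ 0.1 -0.1 -0.6] w 23.8 j6 1.25
travel [0.   0.22 1.46] turn [-0.   -0.    0.01]
[354.28425977 247.02079562] [355.69386719 172.21365396] [279.81027559 246.94087583] [426.29461819 246.80856964]
```

View pics/w9.png

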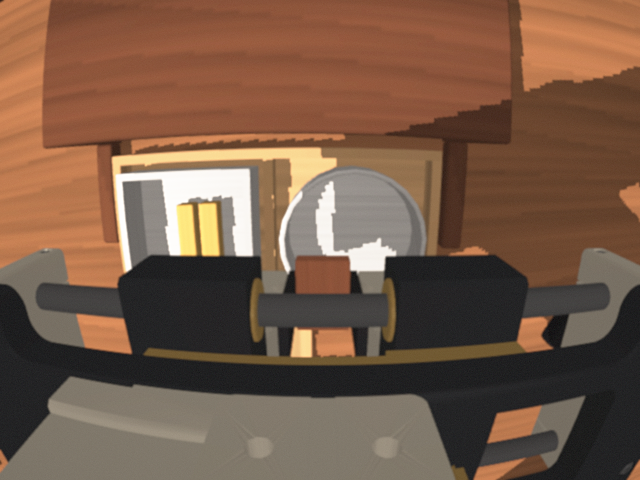

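```bash
python3 -m handwheel '[{"travel":[0.04,0.1,0.3],"turn":[0,0,0],"gripper":-1},{"travel":[0.04,0.22,0.8],"turn":[0,0,0],"gripper":-1},{"travel":[0.04,0.22,1.2],"turn":[0,0,0],"gripper":-1},{"travel":[0.04,0.22,1.45],"turn":[0,0,0],"gripper":-1},{"travel":[0.04,0.22,1.45],"turn":[0,0,0],"gripper":-1},{"travel":[0.04,0.22,1.45],"turn":[0,0,0],"gripper":-1},{"travel":[0.04,0.22,1.45],"turn":[0,0,0],"gripper":-0.2},{"travel":[0.04,0.22,1.45],"turn":[0,0,0],"gripper":-0.2},{"travel":[0.04,0.22,1.3],"turn":[0,0,0],"gripper":-0.2},{"travel":[0.04,0.22,0.5],"turn":[0,0,0],"gripper":-0.2}]'
python3 -m handwheel '[{"travel":[0,0,-0.5],"turn":[0,0,0],"gripper":-0.2},{"travel":[0,0.8,-1],"turn":[0,0,0],"gripper":0},{"travel":[0,2,-1],"turn":[0,0,0],"gripper":0},{"travel":[-0.4,3.4,-1],"turn":[0,0,1],"gripper":0},{"travel":[-0.8,4.8,-1],"turn":[0,0,2],"gripper":0},{"travel":[-1.4,6.2,-1],"turn":[0,0,3],"gripper":0},{"travel":[-2,7.6,-1],"turn":[0,0,4],"gripper":0},{"travel":[-2.4,8.6,-1],"turn":[0,0,4],"gripper":0},{"travel":[-2.4,9,-1],"turn":[0,0,4],"gripper":0},{"travel":[-2.4,9,-1],"turn":[0,0,4],"gripper":0}]'
python3 - <<'E'
from h import *
st()
C,im=snap('top','t6'); blobs(C,im,mn=40);crop(im,'t6c',250,130,420,280,4.5)
C,im=snap('wrist','w10')
to(505.5,-338,60,152)
E
```

```text
time_s: 22.0
eef_pos: [585.7, -53.3, 244.2]
tcp_rot: [3.141, 0.004, -0.07]
contact_force: [-0.1, 0.7, -0.8]
gripper_width: 35.2
time_s: 23.0
eef_pos: [495.9, -319.0, 276.2]
tcp_rot: [-3.142, -0.001, -0.49]
contact_force: [-0.5, -0.9, 1.0]
gripper_width: 43.7
t 23.0 grasp [ 495.9 -319.   117.2] jawyaw -118.1 rp [-3.142e+00 -1.000e-03] F [-0.5 -0.9  1. ] w 43.7 j6 1.32
brass px [310.1 227.6] n 52 w [601.9  40. ] long 177.5 size [ 7.3 41.4] rect [600.9  38.9] [ 7.1 38.9] 89.1
brass px [316.5 228. ] n 66 w [600.6  24.7] long 178.0 size [ 9.1 40.5] rect [600.6  24.7] [ 7.1 38.9] 88.9
copper px [349.8 232.3] n 91 w [588.6 -54. ] long 177.3 size [24.8 34.2] rect [588.1 -53.4] [21.4 31.6] 88.3
travel [0.59 0.47 1.9 ] turn [ 0.0e+00 -1.0e-02 -1.5e+01]
```

View pics/w10.png

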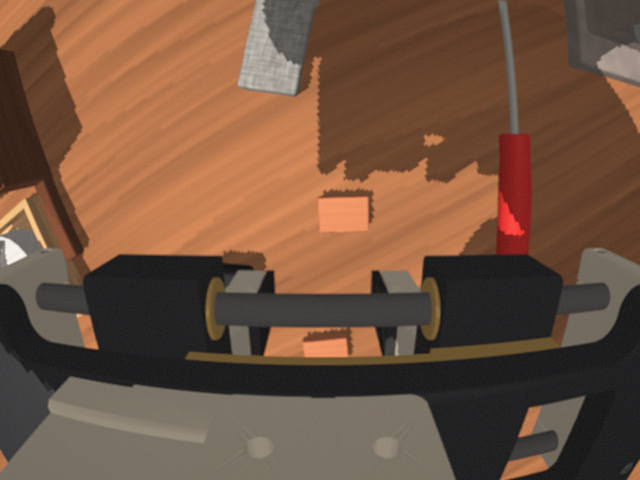

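View pics/t6.png

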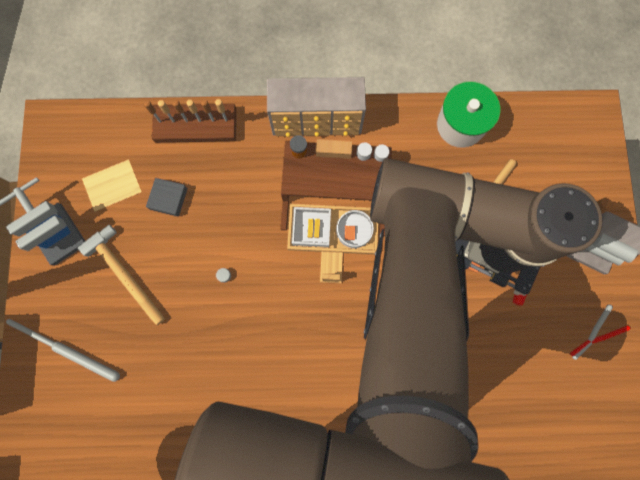

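```bash
python3 - <<'E'
from h import *
C=cal('wrist'); P=[p2w(C,*p,9,True) for p in [(319,198),(367,196),(369,230),(320,233)]]
print(np.round(P,1)); m=np.mean(P,0); print(m, np.degrees(np.arctan2(*(P[1]-P[0])[[1,0]])))
Ct=cal('top'); print('wax',p2w(Ct,432,268.5,20))
C3=[p2w(C,*p,9,True) for p in [(303,336),(347,333)]]; print(C3)
to(m[0],m[1],22,61.5)
E
```

```text
[[ 522.4 -329.3    9. ]
 [ 508.5 -358.7    9. ]
 [ 486.7 -349.3    9. ]
 [ 500.6 -318.4    9. ]]
[ 504.54291889 -338.92808767    9.        ] -115.36560715507159
wax [ 496.65952827 -241.92877342   20.        ]
[array([ 435.60436308, -269.03061977,    9.        ]), array([ 422.21020232, -299.74391296,    9.        ])]
travel [0.57 0.51 3.17] turn [-0.   -0.    0.09]
```

```bash
python3 -m handwheel '[{"travel":[0.3,0.3,0.4],"turn":[0,0,-0.25],"gripper":0.35},{"travel":[0.58,0.5,1],"turn":[0,0,-0.25],"gripper":0.35},{"travel":[0.58,0.5,1.7],"turn":[0,0,-0.25],"gripper":0.35},{"travel":[0.58,0.5,2.4],"turn":[0,0,-0.25],"gripper":0.35},{"travel":[0.58,0.5,3],"turn":[0,0,-0.25],"gripper":0.35},{"travel":[0.58,0.5,3.17],"turn":[0,0,-0.25],"gripper":0.35},{"travel":[0.58,0.5,3.17],"turn":[0,0,-0.25],"gripper":0.35},{"travel":[0.58,0.5,3.17],"turn":[0,0,-0.25],"gripper":-0.5},{"travel":[0.58,0.5,3.17],"turn":[0,0,-0.25],"gripper":-0.5},{"travel":[0.58,0.5,3.17],"turn":[0,0,-0.25],"gripper":-0.5}]'
python3 - <<'E'
from h import *
st(); C,im=snap('wrist','w11')
E
```

```text
time_s: 24.1
eef_pos: [504.8, -339.0, 181.5]
tcp_rot: [-3.141, -0.001, -0.462]
contact_force: [0.1, -1.1, -0.3]
gripper_width: 40.4
t 24.1 grasp [ 504.8 -339.    22.5] jawyaw -116.5 rp [-3.141e+00 -1.000e-03] F [ 0.1 -1.1 -0.3] w 40.4 j6 1.38
```

View pics/w11.png

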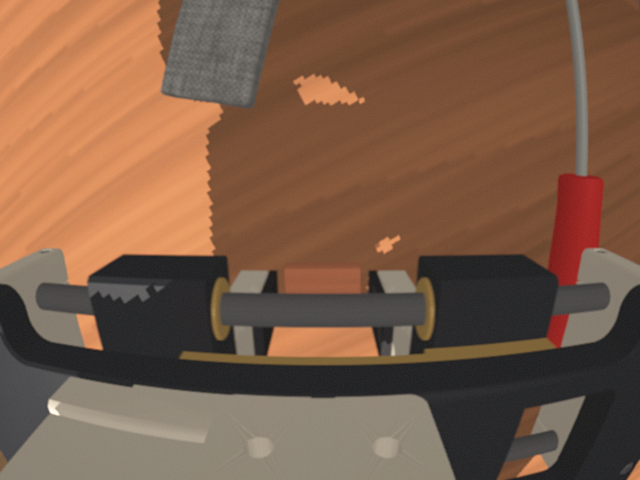

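```bash
python3 -m handwheel '[{"travel":[0,0,0],"turn":[0,0,0],"gripper":-1},{"travel":[0,0,0],"turn":[0,0,0],"gripper":-1},{"travel":[0,0,0],"turn":[0,0,0],"gripper":-1},{"travel":[0,0,-0.1],"turn":[0,0,0],"gripper":-1},{"travel":[0,0,-0.5],"turn":[0,0,0],"gripper":-1},{"travel":[0,0,-1.1],"turn":[0,0,0],"gripper":-1},{"travel":[0,0,-1.8],"turn":[0,0,0],"gripper":-1},{"travel":[0,0,-2.5],"turn":[0,0,0],"gripper":-1},{"travel":[0,0,-2.8],"turn":[0,0,0],"gripper":-1},{"travel":[0,0,-2.8],"turn":[0,0,0],"gripper":-1}]' 25
python3 - <<'E'
from h import *
st(); to(586,-80,106,-4.3)
E
```

```text
time_s: 25.15
eef_pos: [504.8, -339.1, 266.3]
tcp_rot: [-3.141, -0.003, -0.462]
contact_force: [-0.2, -0.7, -1.0]
gripper_width: 33.6
t 25.15 grasp [ 504.8 -339.1  107.3] jawyaw -116.5 rp [-3.141e+00 -3.000e-03] F [-0.2 -0.7 -1. ] w 33.6 j6 1.38
travel [-1.43 -8.94  0.04] turn [-0.02 -0.02 11.31]
```

```bash
python3 -m handwheel '[{"travel":[0,-0.3,0],"turn":[0,0,0.3],"gripper":-1},{"travel":[-0.2,-1,0],"turn":[0,0,1],"gripper":-1},{"travel":[-0.4,-1.9,0],"turn":[0,0,2.1],"gripper":-1},{"travel":[-0.5,-2.9,0],"turn":[0,0,3.3],"gripper":-1},{"travel":[-0.7,-3.9,0],"turn":[0,0,4.6],"gripper":-1},{"travel":[-0.8,-5,0],"turn":[0,0,5.9],"gripper":-1},{"travel":[-1,-6.1,0],"turn":[0,0,7.2],"gripper":-1},{"travel":[-1.1,-7.1,0],"turn":[0,0,8.5],"gripper":-1},{"travel":[-1.3,-8,0],"turn":[0,0,9.7],"gripper":-1},{"travel":[-1.4,-8.7,0],"turn":[0,0,10.7],"gripper":-1}]'
python3 - <<'E'
from h import *
st(); to(586,-80,90,-4.3)
E
```

```text
time_s: 26.15
eef_pos: [583.1, -85.0, 263.3]
tcp_rot: [3.14, -0.0, -1.587]
contact_force: [1.4, -1.5, -0.9]
gripper_width: 33.3
t 26.15 grasp [583.1 -85.  104.3] jawyaw -180.9 rp [ 3.14 -0.  ] F [ 1.4 -1.5 -0.9] w 33.3 j6 -0.2
travel [-0.17 -0.1   0.48] turn [ 0.02 -0.    0.56]
```

```bash
python3 -m handwheel '[{"travel":[-0.1,-0.1,0.2],"turn":[0,0,0.3],"gripper":-1},{"travel":[-0.15,-0.1,0.45],"turn":[0,0,0.56],"gripper":-1},{"travel":[-0.15,-0.1,0.45],"turn":[0,0,0.56],"gripper":-1},{"travel":[-0.15,-0.1,0.45],"turn":[0,0,0.56],"gripper":-1},{"travel":[-0.15,-0.1,0.45],"turn":[0,0,0.56],"gripper":-1},{"travel":[-0.15,-0.1,0.45],"turn":[0,0,0.56],"gripper":-1},{"travel":[-0.15,-0.1,0.45],"turn":[0,0,0.56],"gripper":-1},{"travel":[-0.15,-0.1,0.45],"turn":[0,0,0.56],"gripper":-1},{"travel":[-0.15,-0.1,0.45],"turn":[0,0,0.56],"gripper":-1},{"travel":[-0.15,-0.1,0.45],"turn":[0,0,0.56],"gripper":-1}]'
python3 - <<'E'
from h import *
st(); to(586,-80,58,-4.3); snap('wrist','w12')
E
```

```text
time_s: 27.15
eef_pos: [586.3, -82.2, 251.2]
tcp_rot: [-3.141, 0.0, -1.641]
contact_force: [-0.4, -0.7, -0.8]
gripper_width: 33.9
t 27.15 grasp [586.3 -82.2  92.2] jawyaw -184.0 rp [-3.141  0.   ] F [-0.4 -0.7 -0.8] w 33.9 j6 -0.26
travel [-0.07  0.01  1.14] turn [-0.    0.    0.05]
```

View pics/w12.png

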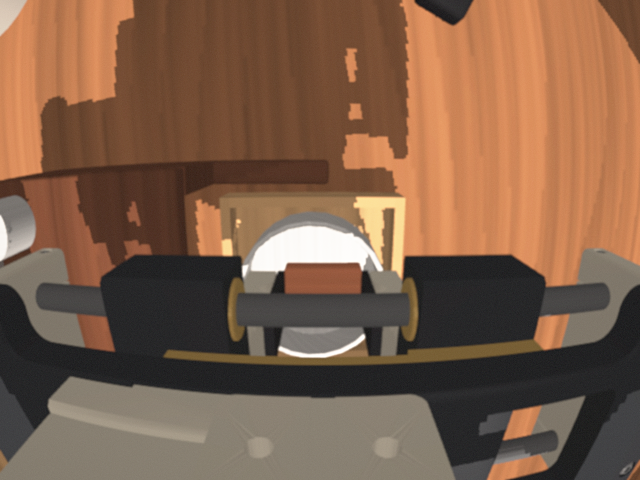

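```bash
python3 -m handwheel '[{"travel":[-0.06,0,0.3],"turn":[0,0,0],"gripper":-1},{"travel":[-0.06,0,0.7],"turn":[0,0,0],"gripper":-1},{"travel":[-0.06,0,1],"turn":[0,0,0],"gripper":-1},{"travel":[-0.06,0,1.12],"turn":[0,0,0],"gripper":-1},{"travel":[-0.06,0,1.12],"turn":[0,0,0],"gripper":-1},{"travel":[-0.06,0,1.12],"turn":[0,0,0],"gripper":-1},{"travel":[-0.06,0,1.12],"turn":[0,0,0],"gripper":0.1},{"travel":[-0.06,0,1.12],"turn":[0,0,0],"gripper":0.1},{"travel":[-0.06,0,0.9],"turn":[0,0,0],"gripper":0.1},{"travel":[-0.06,0,0.2],"turn":[0,0,0],"gripper":0.1}]'
python3 - <<'E'
from h import *
st(); to(416,-277,110,68)
E
```

```text
time_s: 28.2
eef_pos: [585.7, -80.4, 244.2]
tcp_rot: [3.138, -0.001, -1.641]
contact_force: [-0.0, 1.1, 0.5]
gripper_width: 47.8
t 28.2 grasp [585.7 -80.4  85.2] jawyaw -184.0 rp [ 3.138e+00 -1.000e-03] F [-0.   1.1  0.5] w 47.8 j6 -0.26
travel [ 6.94  5.18 -0.81] turn [  0.03   0.02 -12.01]
```

```bash
python3 -m handwheel '[{"travel":[0.3,0.2,-0.5],"turn":[0,0,0.2],"gripper":0.1},{"travel":[1.1,0.8,-0.8],"turn":[0,0,0.7],"gripper":0.1},{"travel":[2.2,1.6,-0.8],"turn":[0,0,1.2],"gripper":0.1},{"travel":[3.3,2.4,-0.8],"turn":[0,0,1.8],"gripper":0.1},{"travel":[4.4,3.3,-0.8],"turn":[0,0,2.4],"gripper":0.1},{"travel":[5.5,4.1,-0.8],"turn":[0,0,3],"gripper":0.1},{"travel":[6.4,4.8,-0.8],"turn":[0,0,3.1],"gripper":0.1},{"travel":[6.85,5.1,-0.8],"turn":[0,0,3.1],"gripper":0.1},{"travel":[6.85,5.15,-0.8],"turn":[0,0,3.1],"gripper":0.1},{"travel":[6.85,5.15,-0.8],"turn":[0,0,3.1],"gripper":0.1}]'
python3 - <<'E'
from h import *
st(); C,im=snap('wrist','w13'); 
C,im=snap('top','t7'); blobs(C,im,mn=40); crop(im,'t7c',250,130,420,280,4.5)
E
```

```text
time_s: 29.2
eef_pos: [417.4, -274.9, 269.8]
tcp_rot: [-3.14, 0.0, -1.968]
contact_force: [0.3, -0.4, -0.1]
gripper_width: 48.2
t 29.2 grasp [ 417.4 -274.9  110.8] jawyaw -202.7 rp [-3.14  0.  ] F [ 0.3 -0.4 -0.1] w 48.2 j6 -0.21
brass px [310.1 227.7] n 55 w [601.7  39.7] long 177.6 size [ 7.8 41.8] rect [600.9  38.9] [ 7.1 38.9] 89.0
brass px [316.5 227.9] n 65 w [600.8  24.7] long 177.7 size [ 9.1 40.6] rect [600.6  24.7] [ 7.1 38.9] 88.9
```

View pics/w13.png

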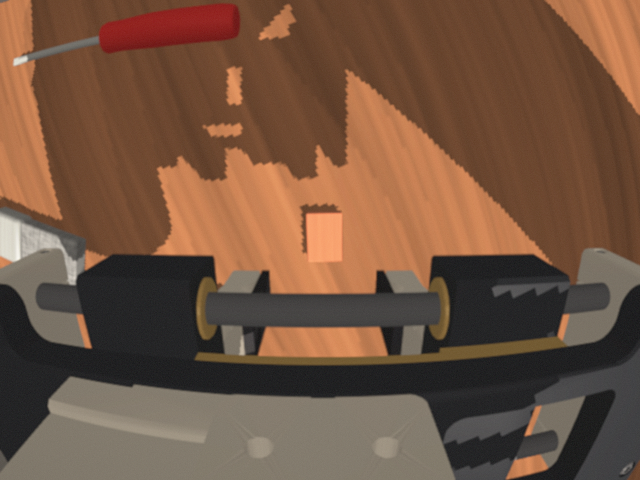

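View pics/t7c.png

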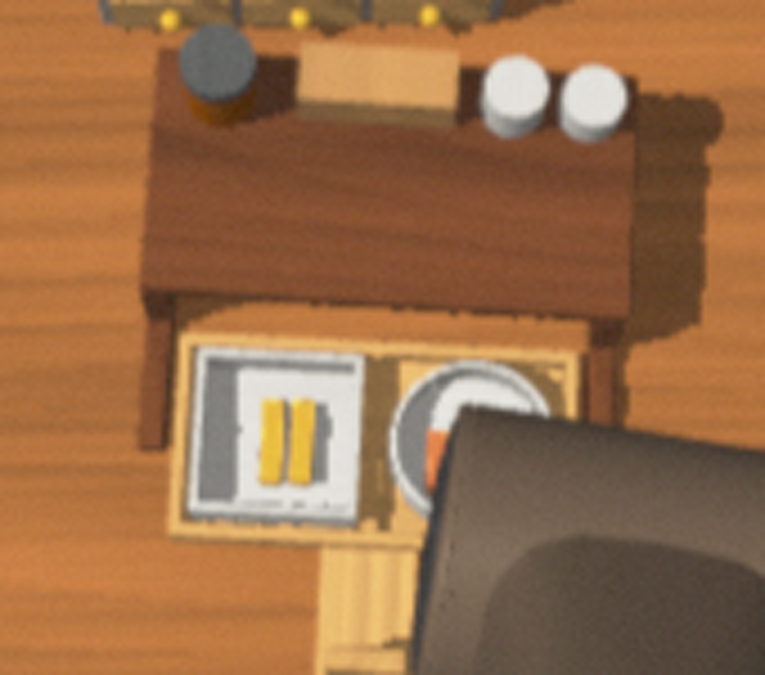

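```bash
python3 - <<'E'
from h import *
C=cal('wrist'); P=[p2w(C,*p,9,True) for p in [(307,212),(341,211),(343,261),(308,262)]]
m=np.mean(P,0); print(m, np.degrees(np.arctan2(*(P[1]-P[0])[[1,0]])))
to(m[0],m[1],21.5,157)
E
```

```text
[ 414.62795185 -277.400749      9.        ] 159.08846721646793
travel [0.14 0.07 2.97] turn [-0.01  0.    0.06]
```

```bash
python3 -m handwheel '[{"travel":[0.1,0.06,0.4],"turn":[0,0,-0.1],"gripper":0.1},{"travel":[0.14,0.06,1.1],"turn":[0,0,-0.1],"gripper":0.1},{"travel":[0.14,0.06,1.8],"turn":[0,0,-0.1],"gripper":0.1},{"travel":[0.14,0.06,2.5],"turn":[0,0,-0.1],"gripper":0.1},{"travel":[0.14,0.06,2.9],"turn":[0,0,-0.1],"gripper":0.1},{"travel":[0.14,0.06,2.96],"turn":[0,0,-0.1],"gripper":0.1},{"travel":[0.14,0.06,2.96],"turn":[0,0,-0.1],"gripper":-1},{"travel":[0.14,0.06,2.96],"turn":[0,0,-0.1],"gripper":-1},{"travel":[0.14,0.06,2.96],"turn":[0,0,-0.1],"gripper":-1},{"travel":[0.14,0.06,2.96],"turn":[0,0,-0.1],"gripper":-1}]' 25
python3 -m handwheel '[{"travel":[0,0,0],"turn":[0,0,0],"gripper":-1},{"travel":[0,0,0],"turn":[0,0,0],"gripper":-1},{"travel":[0,0,0],"turn":[0,0,0],"gripper":-1},{"travel":[0,0,-0.1],"turn":[0,0,0],"gripper":-1},{"travel":[0,0,-0.5],"turn":[0,0,0],"gripper":-1},{"travel":[0,0,-1.1],"turn":[0,0,0],"gripper":-1},{"travel":[0,0,-1.8],"turn":[0,0,0],"gripper":-1},{"travel":[0,0,-2.5],"turn":[0,0,0],"gripper":-1},{"travel":[0,0,-2.9],"turn":[0,0,0],"gripper":-1},{"travel":[0,0,-2.9],"turn":[0,0,0],"gripper":-1}]'
python3 - <<'E'
from h import *
st(); C,im=snap('wrist','w14'); to(610,-67,105,-4.3)
E
```

```text
time_s: 30.3
eef_pos: [414.9, -277.7, 181.0]
tcp_rot: [-3.14, 0.0, -1.955]
contact_force: [0.4, 1.1, 3.2]
gripper_width: 23.5
time_s: 31.3
eef_pos: [415.0, -277.9, 268.8]
tcp_rot: [-3.138, 0.0, -1.955]
contact_force: [0.0, -0.1, -1.2]
gripper_width: 23.3
t 31.3 grasp [ 415.  -277.9  109.8] jawyaw -202.0 rp [-3.138  0.   ] F [ 0.  -0.1 -1.2] w 23.3 j6 -0.19
travel [-8.95 -3.4   0.13] turn [-0.01  0.   -2.96]
```

View pics/w14.png

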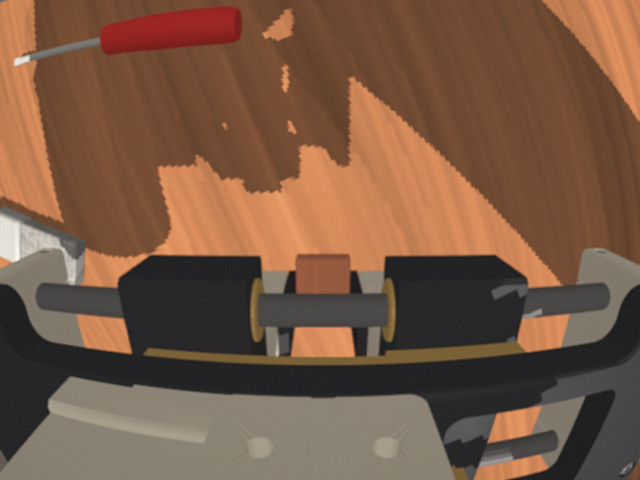

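```bash
python3 -m handwheel '[{"travel":[-0.3,-0.1,0],"turn":[0,0,-0.1],"gripper":-1},{"travel":[-1,-0.4,0],"turn":[0,0,-0.3],"gripper":-1},{"travel":[-2,-0.8,0],"turn":[0,0,-0.6],"gripper":-1},{"travel":[-3.2,-1.2,0],"turn":[0,0,-1],"gripper":-1},{"travel":[-4.4,-1.7,0],"turn":[0,0,-1.4],"gripper":-1},{"travel":[-5.6,-2.1,0],"turn":[0,0,-1.8],"gripper":-1},{"travel":[-6.8,-2.6,0],"turn":[0,0,-2.2],"gripper":-1},{"travel":[-7.8,-3,0],"turn":[0,0,-2.6],"gripper":-1},{"travel":[-8.5,-3.3,0],"turn":[0,0,-2.96],"gripper":-1},{"travel":[-8.9,-3.42,0],"turn":[0,0,-2.96],"gripper":-1}]'
python3 -m handwheel '[{"travel":[0,0,0.1],"turn":[0,0,0],"gripper":-1},{"travel":[0,0,0.3],"turn":[0,0,0],"gripper":-1},{"travel":[0,0,0.5],"turn":[0,0,0],"gripper":-1},{"travel":[0,0,0.5],"turn":[0,0,0],"gripper":-1},{"travel":[0,0,0.5],"turn":[0,0,0],"gripper":-1},{"travel":[0,0,0.5],"turn":[0,0,0],"gripper":-1},{"travel":[0,0,0.5],"turn":[0,0,0],"gripper":-1},{"travel":[0,0,0.5],"turn":[0,0,0],"gripper":-1},{"travel":[0,0,0.5],"turn":[0,0,0],"gripper":-1},{"travel":[0,0,0.5],"turn":[0,0,0],"gripper":-1}]'
python3 - <<'E'
from h import *
st(); C,im=snap('wrist','w15'); to(612,-67,58,-4.3)
E
```

```text
time_s: 32.35
eef_pos: [611.0, -66.6, 265.4]
tcp_rot: [3.14, -0.001, -1.643]
contact_force: [0.6, 0.5, -0.9]
gripper_width: 24.0
time_s: 33.35
eef_pos: [609.9, -68.6, 252.3]
tcp_rot: [-3.141, 0.0, -1.645]
contact_force: [0.1, -0.7, -0.7]
gripper_width: 23.7
t 33.35 grasp [609.9 -68.6  93.3] jawyaw -184.3 rp [-3.141  0.   ] F [ 0.1 -0.7 -0.7] w 23.7 j6 -0.28
travel [-0.06 -0.07  1.18] turn [-0.    0.    0.01]
```

View pics/w15.png

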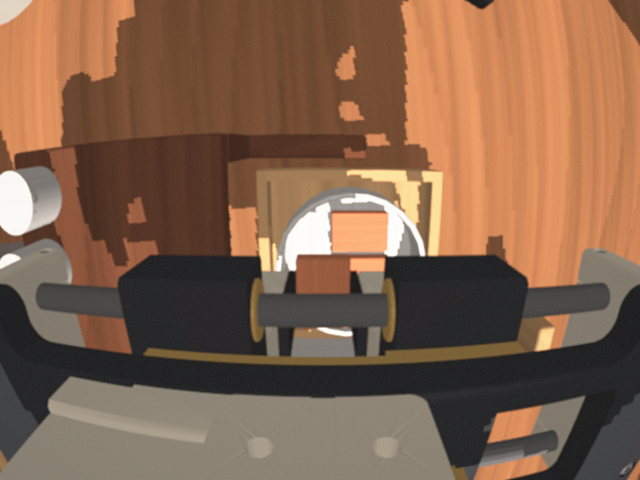

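```bash
python3 -m handwheel '[{"travel":[-0.06,-0.07,0.3],"turn":[0,0,0],"gripper":-1},{"travel":[-0.06,-0.07,0.7],"turn":[0,0,0],"gripper":-1},{"travel":[-0.06,-0.07,1],"turn":[0,0,0],"gripper":-1},{"travel":[-0.06,-0.07,1.16],"turn":[0,0,0],"gripper":-1},{"travel":[-0.06,-0.07,1.16],"turn":[0,0,0],"gripper":-1},{"travel":[-0.06,-0.07,1.16],"turn":[0,0,0],"gripper":-1},{"travel":[-0.06,-0.07,1.16],"turn":[0,0,0],"gripper":-0.3},{"travel":[-0.06,-0.07,1.16],"turn":[0,0,0],"gripper":-0.3},{"travel":[-0.06,-0.07,1],"turn":[0,0,0],"gripper":-0.3},{"travel":[-0.06,-0.07,0.2],"turn":[0,0,0],"gripper":-0.3}]'
python3 -m handwheel '[{"travel":[0,0,-0.5],"turn":[0,0,0],"gripper":-0.3},{"travel":[0,0.5,-1],"turn":[0,0,0],"gripper":-0.1},{"travel":[-0.4,1.4,-1],"turn":[0,0,0],"gripper":0},{"travel":[-0.9,2.4,-1],"turn":[0,0,0],"gripper":0},{"travel":[-1.4,3.4,-1],"turn":[0,0,0],"gripper":0},{"travel":[-1.8,4.2,-1],"turn":[0,0,0],"gripper":0},{"travel":[-1.8,4.6,-1],"turn":[0,0,0],"gripper":0},{"travel":[-1.8,4.6,-1],"turn":[0,0,0],"gripper":0},{"travel":[-1.8,4.6,-1],"turn":[0,0,0],"gripper":0},{"travel":[-1.8,4.6,-1],"turn":[0,0,0],"gripper":0}]'
python3 - <<'E'
from h import *
st(); C,im=snap('wrist','w16'); C,im=snap('scene','s4'); crop(im,'s4c',210,180,370,300,5)
C,im=snap('top','t8'); crop(im,'t8c',250,130,420,280,4.5)
E
```

```text
time_s: 34.4
eef_pos: [611.1, -67.1, 244.7]
tcp_rot: [3.137, -0.001, -1.646]
contact_force: [1.0, -0.3, -0.5]
gripper_width: 30.7
time_s: 35.4
eef_pos: [479.4, -3.1, 276.5]
tcp_rot: [-3.141, 0.0, -1.646]
contact_force: [0.4, 0.0, 0.5]
gripper_width: 43.6
t 35.4 grasp [479.4  -3.1 117.5] jawyaw -184.3 rp [-3.141  0.   ] F [0.4 0.  0.5] w 43.6 j6 -0.48
```

View pics/t8.png

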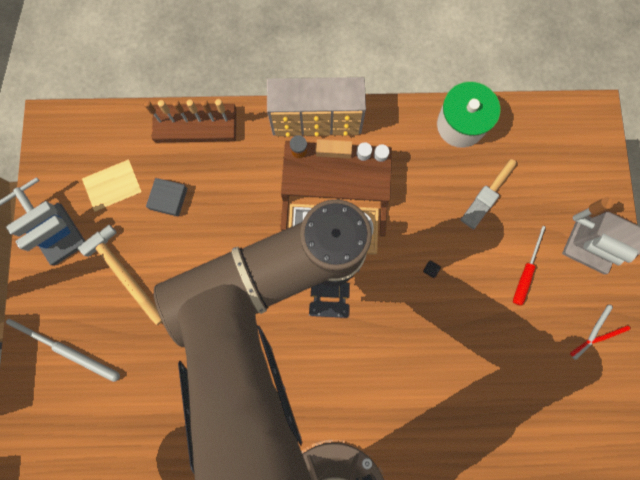

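View pics/s4c.png

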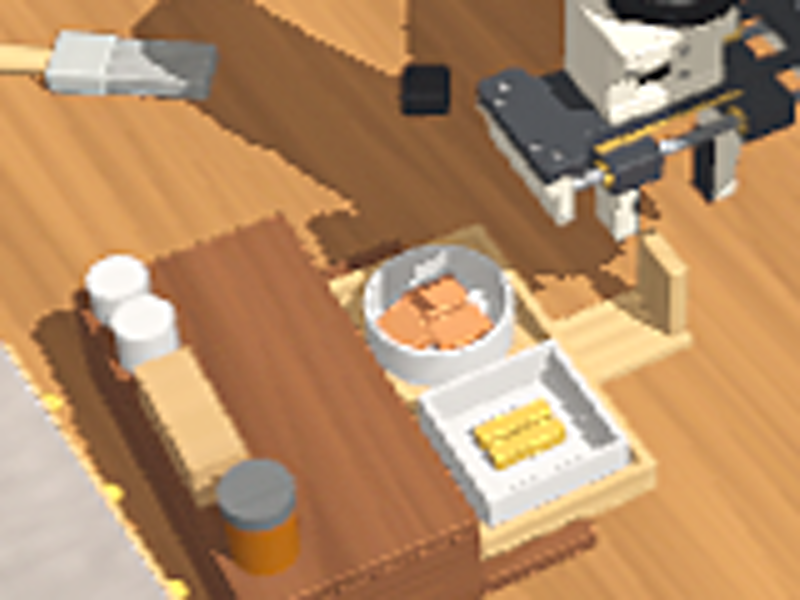

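View pics/t8c.png

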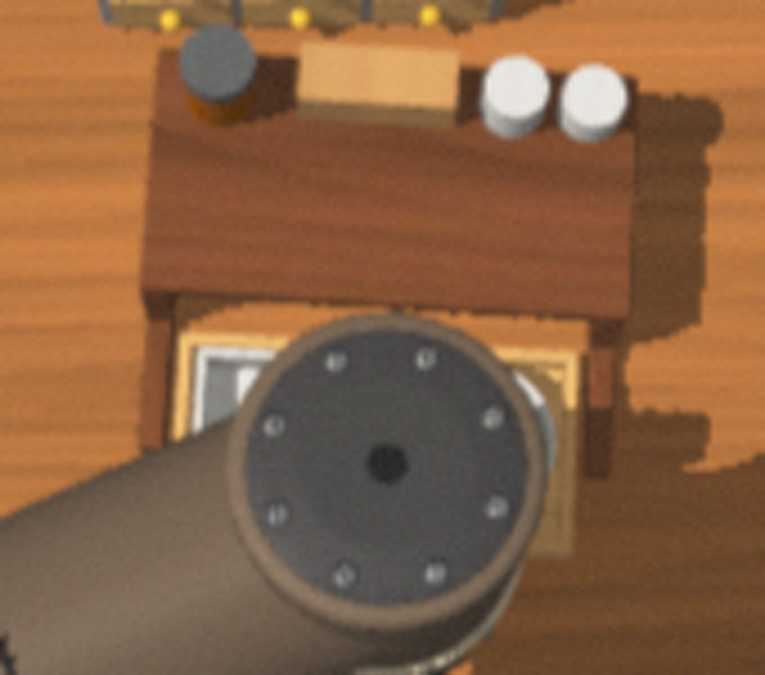

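```bash
python3 - <<'E'
from h import *
to(478.5,-8.2,46.5,-4.3)
E
```

```text
travel [0.17 0.   2.35] turn [ 0. -0. -0.]
```

View pics/w16.png

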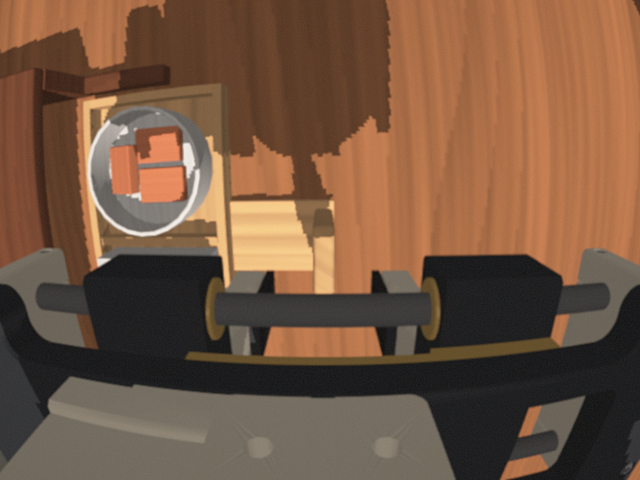

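Coppers sit neatly in the pan (149,165) and the tab (323,255) is between the jaws. Gripping the tab.

```bash
python3 -m handwheel '[{"travel":[0.1,0,0.4],"turn":[0,0,0],"gripper":0},{"travel":[0.17,0,1],"turn":[0,0,0],"gripper":0},{"travel":[0.17,0,1.6],"turn":[0,0,0],"gripper":0},{"travel":[0.17,0,2.1],"turn":[0,0,0],"gripper":0},{"travel":[0.17,0,2.35],"turn":[0,0,0],"gripper":0},{"travel":[0.17,0,2.35],"turn":[0,0,0],"gripper":-0.4},{"travel":[0.17,0,2.35],"turn":[0,0,0],"gripper":-1},{"travel":[0.17,0,2.35],"turn":[0,0,0],"gripper":-1},{"travel":[0.17,0,2.35],"turn":[0,0,0],"gripper":-1},{"travel":[0.17,0,2.35],"turn":[0,0,0],"gripper":-1}]' 35
python3 -m handwheel '[{"travel":[0,0,0],"turn":[0,0,0],"gripper":-1},{"travel":[0,0,0],"turn":[0,0,0],"gripper":-1},{"travel":[0,0,0],"turn":[0,0,0],"gripper":-1},{"travel":[0,-0.05,0],"turn":[0,0,0],"gripper":-1},{"travel":[0,-0.2,0],"turn":[0,0,0],"gripper":-1},{"travel":[0,-0.4,0],"turn":[0,0,0],"gripper":-1},{"travel":[0,-0.6,0],"turn":[0,0,0],"gripper":-1},{"travel":[0,-0.85,0],"turn":[0,0,0],"gripper":-1},{"travel":[0,-1.1,0],"turn":[0,0,0],"gripper":-1},{"travel":[0,-1.3,0],"turn":[0,0,0],"gripper":-1}]'
python3 - <<'E'
from h import *
st(); to(598,-16.8,46.5,-4.3)
E
```

```text
time_s: 36.55
eef_pos: [478.3, -7.9, 206.4]
tcp_rot: [-3.14, 0.001, -1.645]
contact_force: [1.3, 1.1, 3.2]
gripper_width: 11.6
time_s: 37.55
eef_pos: [513.9, -11.8, 206.3]
tcp_rot: [3.134, -0.002, -1.646]
contact_force: [-19.9, 1.9, 28.0]
gripper_width: 12.0
t 37.55 grasp [513.9 -11.8  47.3] jawyaw -184.3 rp [ 3.134e+00 -2.000e-03] F [-19.9   1.9  28. ] w 12.0 j6 -0.43
travel [-0.05 -2.81  0.01] turn [ 0.07 -0.02 -0.  ]
```

```bash
python3 - <<'E'
from h import *
C,im=snap('scene','s5'); crop(im,'s5c',210,180,370,300,5)
C,im=snap('top','t9'); crop(im,'t9c',250,130,420,280,4.5); snap('wrist','w17'); st()
E
```

```text
t 37.7 grasp [514.9 -11.8  47.3] jawyaw -184.3 rp [ 3.137e+00 -2.000e-03] F [-12.8  -1.3  19.9] w 11.8 j6 -0.43
```

View pics/s5c.png

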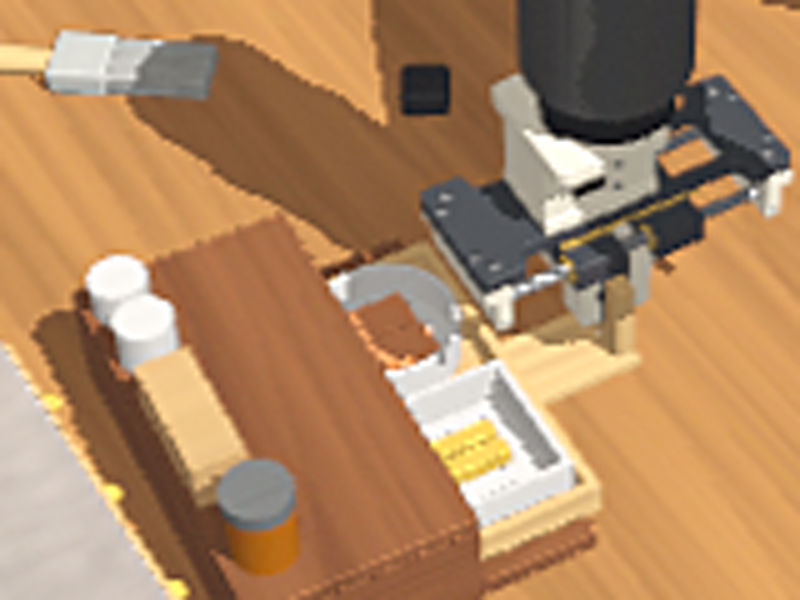

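View pics/t9c.png

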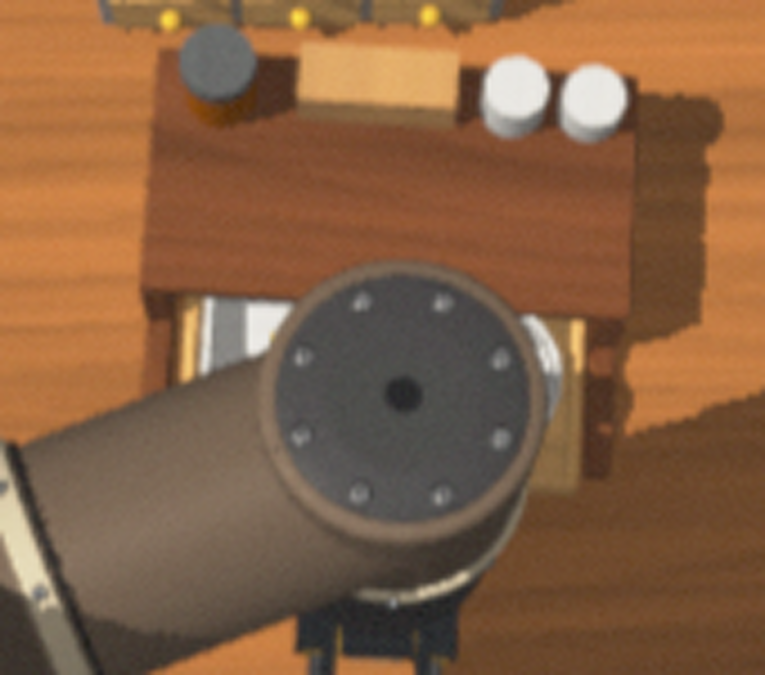

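View pics/w17.png

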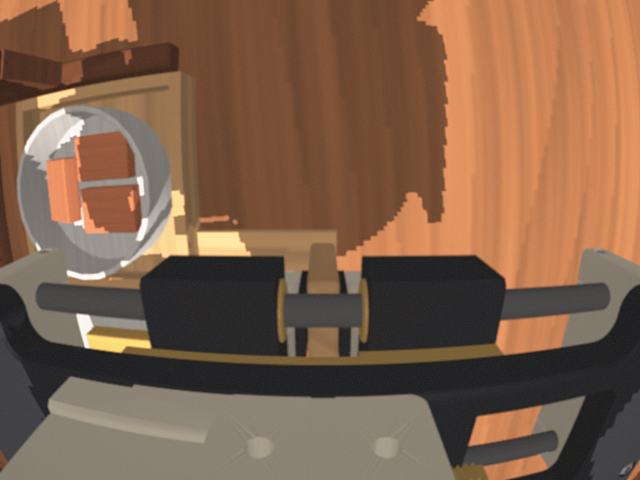

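```bash

python3 -m handwheel '[{"travel":[0,-0.15,-0.02],"turn":[0,0,0],"gripper":-1},{"travel":[0,-0.3,-0.03],"turn":[0,0,0],"gripper":-1},{"travel":[0,-0.45,-0.03],"turn":[0,0,0],"gripper":-1},{"travel":[0,-0.6,-0.03],"turn":[0,0,0],"gripper":-1},{"travel":[0,-0.75,-0.03],"turn":[0,0,0],"gripper":-1},{"travel":[0,-0.9,-0.03],"turn":[0,0,0],"gripper":-1},{"travel":[0,-1.05,-0.03],"turn":[0,0,0],"gripper":-1},{"travel":[0,-1.2,-0.03],"turn":[0,0,0],"gripper":-1},{"travel":[0,-1.35,-0.03],"turn":[0,0,0],"gripper":-1},{"travel":[0,-1.5,-0.03],"turn":[0,0,0],"gripper":-1}]'
python3 - <<'E'
from h import *
st(); to(599,-16.8,46.5,-4.3)
C,im=snap('scene','s6'); crop(im,'s6c',210,180,370,300,5)
E
```

```text
time_s: 38.7
eef_pos: [559.9, -14.7, 206.4]
tcp_rot: [3.137, -0.001, -1.646]
contact_force: [-9.1, 1.3, 8.8]
gripper_width: 12.1
t 38.7 grasp [559.9 -14.7  47.4] jawyaw -184.3 rp [ 3.137e+00 -1.000e-03] F [-9.1  1.3  8.8] w 12.1 j6 -0.4
travel [-0.03 -1.31  0.02] turn [ 0.05 -0.01 -0.  ]
```

View pics/s6c.png

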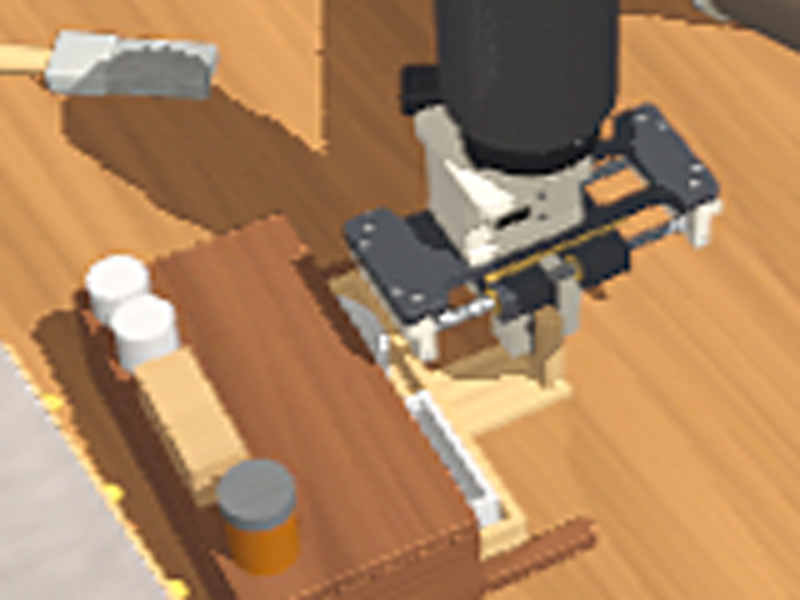

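```bash

python3 -m handwheel '[{"travel":[0,-0.15,-0.02],"turn":[0,0,0],"gripper":-1},{"travel":[0,-0.3,-0.02],"turn":[0,0,0],"gripper":-1},{"travel":[0,-0.45,-0.02],"turn":[0,0,0],"gripper":-1},{"travel":[0,-0.6,-0.02],"turn":[0,0,0],"gripper":-1},{"travel":[0,-0.75,-0.02],"turn":[0,0,0],"gripper":-1},{"travel":[0,-0.88,-0.02],"turn":[0,0,0],"gripper":-1},{"travel":[0,-0.96,-0.02],"turn":[0,0,0],"gripper":-1},{"travel":[0,-1.02,-0.02],"turn":[0,0,0],"gripper":-1},{"travel":[0,-1.06,-0.02],"turn":[0,0,0],"gripper":-1},{"travel":[0,-1.1,-0.02],"turn":[0,0,0],"gripper":-1}]'
python3 - <<'E'
from h import *
st(); to(599.5,-16.8,46.5,-4.3)
C,im=snap('scene','s7')
st()
E
```

```text
time_s: 39.75
eef_pos: [593.2, -17.0, 206.4]
tcp_rot: [3.138, -0.001, -1.646]
contact_force: [-5.8, 0.3, 1.4]
gripper_width: 11.9
t 39.75 grasp [593.2 -17.   47.4] jawyaw -184.3 rp [ 3.138e+00 -1.000e-03] F [-5.8  0.3  1.4] w 11.9 j6 -0.37
travel [-0.02 -0.21  0.03] turn [ 0.04 -0.01 -0.  ]
t 39.8 grasp [593.4 -17.   47.5] jawyaw -184.3 rp [ 3.138e+00 -1.000e-03] F [-5.5  0.   1.3] w 11.6 j6 -0.37
```

Creep the rest until the stop shows in the force.

```bash

python3 -m handwheel '[{"travel":[0,-0.02,0],"turn":[0,0,0],"gripper":-1},{"travel":[0,-0.04,0],"turn":[0,0,0],"gripper":-1},{"travel":[0,-0.06,0],"turn":[0,0,0],"gripper":-1},{"travel":[0,-0.08,0],"turn":[0,0,0],"gripper":-1},{"travel":[0,-0.1,0],"turn":[0,0,0],"gripper":-1},{"travel":[0,-0.12,0],"turn":[0,0,0],"gripper":-1},{"travel":[0,-0.14,0],"turn":[0,0,0],"gripper":-1},{"travel":[0,-0.15,0],"turn":[0,0,0],"gripper":-1},{"travel":[0,-0.15,0],"turn":[0,0,0],"gripper":-1},{"travel":[0,-0.15,0],"turn":[0,0,0],"gripper":-1}]'
python3 -m handwheel '[{"travel":[0,-0.01,0],"turn":[0,0,0],"gripper":-1},{"travel":[0,-0.02,0],"turn":[0,0,0],"gripper":-1},{"travel":[0,-0.03,0],"turn":[0,0,0],"gripper":-1},{"travel":[0,-0.04,0],"turn":[0,0,0],"gripper":-1},{"travel":[0,-0.05,0],"turn":[0,0,0],"gripper":-1},{"travel":[0,-0.05,0],"turn":[0,0,0],"gripper":-1},{"travel":[0,-0.05,0],"turn":[0,0,0],"gripper":-1},{"travel":[0,-0.05,0],"turn":[0,0,0],"gripper":-1},{"travel":[0,-0.05,0],"turn":[0,0,0],"gripper":-1},{"travel":[0,-0.05,0],"turn":[0,0,0],"gripper":-1}]'
```

```text
time_s: 40.8
eef_pos: [597.6, -17.3, 206.4]
tcp_rot: [3.138, -0.001, -1.646]
contact_force: [-6.3, 0.3, 1.2]
gripper_width: 11.9
time_s: 41.8
eef_pos: [599.1, -17.4, 206.4]
tcp_rot: [3.138, -0.001, -1.646]
contact_force: [-5.5, 0.4, 2.0]
gripper_width: 11.8
```

```bash

for i in 1 2; do python3 -m handwheel '[{"travel":[0,-0.01,0],"turn":[0,0,0],"gripper":-1},{"travel":[0,-0.02,0],"turn":[0,0,0],"gripper":-1},{"travel":[0,-0.03,0],"turn":[0,0,0],"gripper":-1},{"travel":[0,-0.04,0],"turn":[0,0,0],"gripper":-1},{"travel":[0,-0.05,0],"turn":[0,0,0],"gripper":-1},{"travel":[0,-0.06,0],"turn":[0,0,0],"gripper":-1},{"travel":[0,-0.07,0],"turn":[0,0,0],"gripper":-1},{"travel":[0,-0.07,0],"turn":[0,0,0],"gripper":-1},{"travel":[0,-0.07,0],"turn":[0,0,0],"gripper":-1},{"travel":[0,-0.07,0],"turn":[0,0,0],"gripper":-1}]'; done
```

```text
time_s: 42.8
eef_pos: [600.2, -17.5, 206.4]
tcp_rot: [3.135, -0.001, -1.646]
contact_force: [-11.1, 2.2, 5.5]
gripper_width: 11.8
time_s: 43.8
eef_pos: [600.8, -17.5, 206.3]
tcp_rot: [3.132, -0.001, -1.647]
contact_force: [-19.1, 6.2, 12.0]
gripper_width: 12.1
```

```bash

for i in 1; do python3 -m handwheel '[{"travel":[0,-0.01,0],"turn":[0,0,0],"gripper":-1},{"travel":[0,-0.02,0],"turn":[0,0,0],"gripper":-1},{"travel":[0,-0.03,0],"turn":[0,0,0],"gripper":-1},{"travel":[0,-0.04,0],"turn":[0,0,0],"gripper":-1},{"travel":[0,-0.05,0],"turn":[0,0,0],"gripper":-1},{"travel":[0,-0.06,0],"turn":[0,0,0],"gripper":-1},{"travel":[0,-0.06,0],"turn":[0,0,0],"gripper":-1},{"travel":[0,-0.06,0],"turn":[0,0,0],"gripper":-1},{"travel":[0,-0.06,0],"turn":[0,0,0],"gripper":-1},{"travel":[0,-0.06,0],"turn":[0,0,0],"gripper":-1}]'; done
python3 - <<'E'
from h import *
st(); C,im=snap('scene','s8'); crop(im,'s8c',210,180,370,300,5)
C,im=snap('wrist','w18')
E
```

```text
time_s: 44.8
eef_pos: [601.3, -17.6, 206.3]
tcp_rot: [3.129, -0.001, -1.647]
contact_force: [-24.4, 9.1, 18.2]
gripper_width: 12.1
t 44.8 grasp [601.3 -17.6  47.3] jawyaw -184.4 rp [ 3.129e+00 -1.000e-03] F [-24.4   9.1  18.2] w 12.1 j6 -0.37
```

View pics/s8c.png

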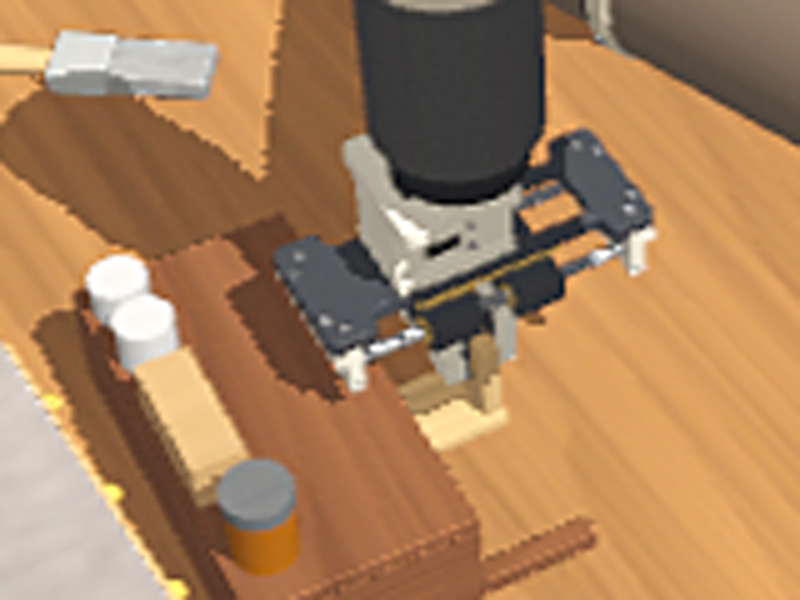

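View pics/w18.png

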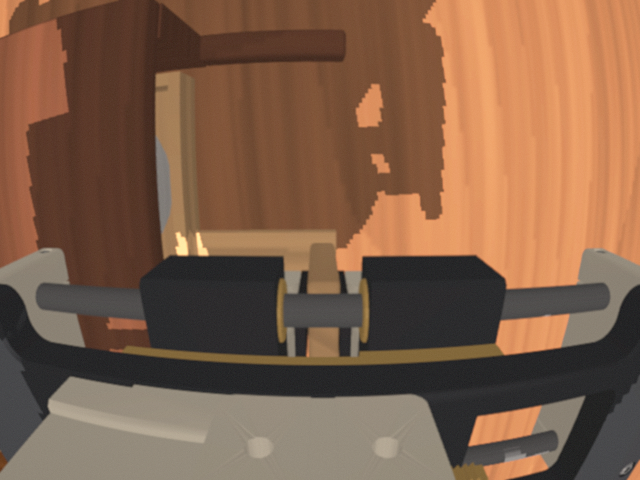

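```bash

python3 -m handwheel '[{"travel":[0,0.05,0],"turn":[0,0,0],"gripper":-1},{"travel":[0,0.1,0],"turn":[0,0,0],"gripper":-1},{"travel":[0,0.12,0],"turn":[0,0,0],"gripper":-1},{"travel":[0,0.12,0],"turn":[0,0,0],"gripper":-0.5},{"travel":[0,0.12,0],"turn":[0,0,0],"gripper":-0.5},{"travel":[0,0.12,0],"turn":[0,0,0],"gripper":-0.5},{"travel":[0,0.12,0],"turn":[0,0,0],"gripper":-0.5},{"travel":[0,0.12,0],"turn":[0,0,0],"gripper":-0.5},{"travel":[0,0.12,0],"turn":[0,0,0],"gripper":-0.5},{"travel":[0,0.12,0],"turn":[0,0,0],"gripper":-0.5}]' 
python3 - <<'E'
from h import *
st(); C,im=snap('wrist','w19')
E
python3 -m handwheel '[{"travel":[0,-0.05,0],"turn":[0,0,0],"gripper":-0.5},{"travel":[0,-0.1,0],"turn":[0,0,0],"gripper":-0.5},{"travel":[0,-0.13,0],"turn":[0,0,0],"gripper":-0.5},{"travel":[0,-0.16,0],"turn":[0,0,0],"gripper":-0.5},{"travel":[0,-0.18,0],"turn":[0,0,0],"gripper":-0.5},{"travel":[0,-0.2,0],"turn":[0,0,0],"gripper":-0.5},{"travel":[0,-0.22,0],"turn":[0,0,0],"gripper":-0.5},{"travel":[0,-0.24,0],"turn":[0,0,0],"gripper":-0.5},{"travel":[0,-0.24,0],"turn":[0,0,0],"gripper":-0.5},{"travel":[0,-0.24,0],"turn":[0,0,0],"gripper":-0.5}]'
```

```text
time_s: 45.9
eef_pos: [603.2, -17.3, 207.2]
tcp_rot: [-3.142, 0.0, -1.645]
contact_force: [-0.3, 0.2, -0.2]
gripper_width: 21.9
t 45.9 grasp [603.2 -17.3  48.2] jawyaw -184.3 rp [-3.142  0.   ] F [-0.3  0.2 -0.2] w 21.9 j6 -0.37
time_s: 46.95
eef_pos: [606.0, -17.8, 206.5]
tcp_rot: [3.131, -0.001, -1.647]
contact_force: [-20.0, 7.9, 15.5]
gripper_width: 22.0
```

View pics/w19.png

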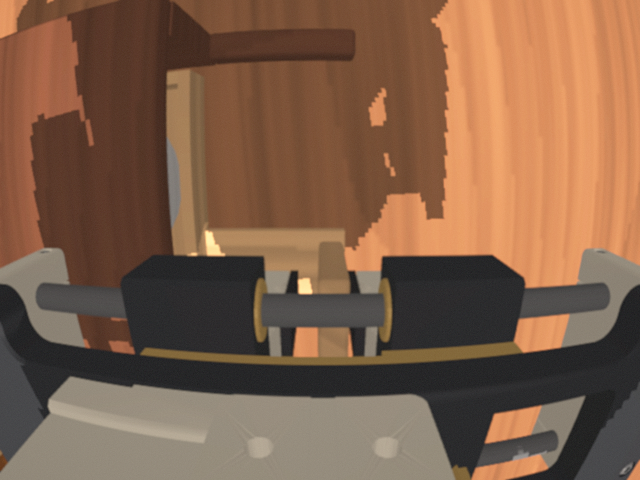

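```bash

python3 -m handwheel '[{"travel":[0,0.1,0],"turn":[0,0,0],"gripper":-0.5},{"travel":[0,0.2,0],"turn":[0,0,0],"gripper":-0.45},{"travel":[0,0.3,0],"turn":[0,0,0],"gripper":-0.4},{"travel":[0,0.3,0],"turn":[0,0,0],"gripper":-0.3},{"travel":[0,0.3,-0.3],"turn":[0,0,0],"gripper":-0.3},{"travel":[0,0.3,-1],"turn":[0,0,0],"gripper":-0.3},{"travel":[0,0.3,-2],"turn":[0,0,0],"gripper":-0.3},{"travel":[0,0.3,-3.2],"turn":[0,0,0],"gripper":-0.3},{"travel":[0,0.3,-4.4],"turn":[0,0,0],"gripper":-0.3},{"travel":[0,0.3,-5],"turn":[0,0,0],"gripper":-0.3}]' 
python3 -m handwheel '[{"travel":[0,0.5,-0.3],"turn":[0,0,0],"gripper":-0.3},{"travel":[0,1.5,-0.6],"turn":[0,0,0],"gripper":-0.3},{"travel":[-0.5,2.5,-0.6],"turn":[0,0,0],"gripper":-0.3},{"travel":[-1.5,3,-0.6],"turn":[0,0,0],"gripper":-0.3},{"travel":[-3,3,-0.6],"turn":[0,0,0],"gripper":-0.3},{"travel":[-4.5,3,-0.6],"turn":[0,0,0],"gripper":-0.3},{"travel":[-6,3,-0.6],"turn":[0,0,0],"gripper":-0.3},{"travel":[-7.5,3,-0.6],"turn":[0,0,0],"gripper":-0.3},{"travel":[-9,3,-0.6],"turn":[0,0,0],"gripper":-0.3},{"travel":[-10,3,-0.6],"turn":[0,0,0],"gripper":-0.3}]' 
python3 - <<'E'
from h import *
st(); C,im=snap('top','t10'); crop(im,'t10c',250,130,420,280,4.5)
C,im=snap('scene','s9'); crop(im,'s9c',210,180,370,300,5)
E
```

```text
time_s: 47.95
eef_pos: [602.1, -17.2, 361.8]
tcp_rot: [-3.136, 0.001, -1.645]
contact_force: [-0.6, 0.3, 0.1]
gripper_width: 30.7
time_s: 48.95
eef_pos: [534.0, 291.5, 376.1]
tcp_rot: [-3.141, 0.001, -1.644]
contact_force: [-0.3, -0.6, 1.1]
gripper_width: 30.4
t 48.95 grasp [534.  291.5 217.1] jawyaw -184.2 rp [-3.141e+00  1.000e-03] F [-0.3 -0.6  1.1] w 30.4 j6 -0.89
```

View pics/t10.png

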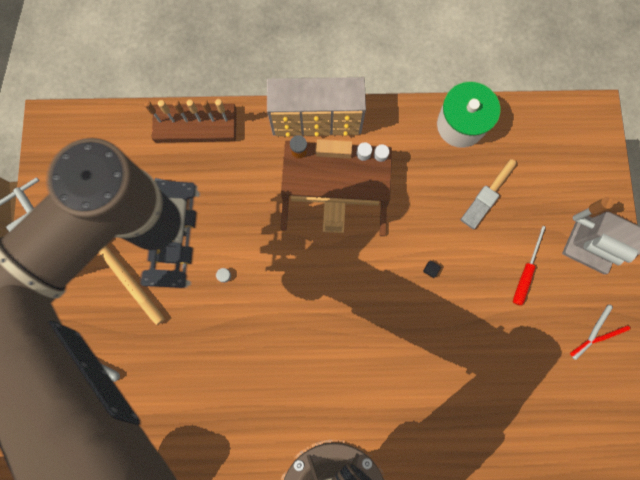

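View pics/t10c.png

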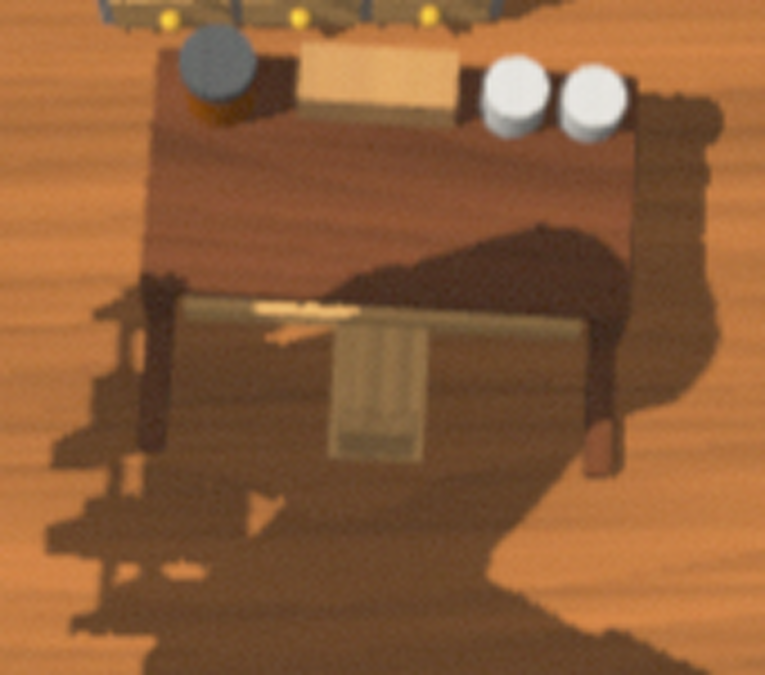

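View pics/s9c.png

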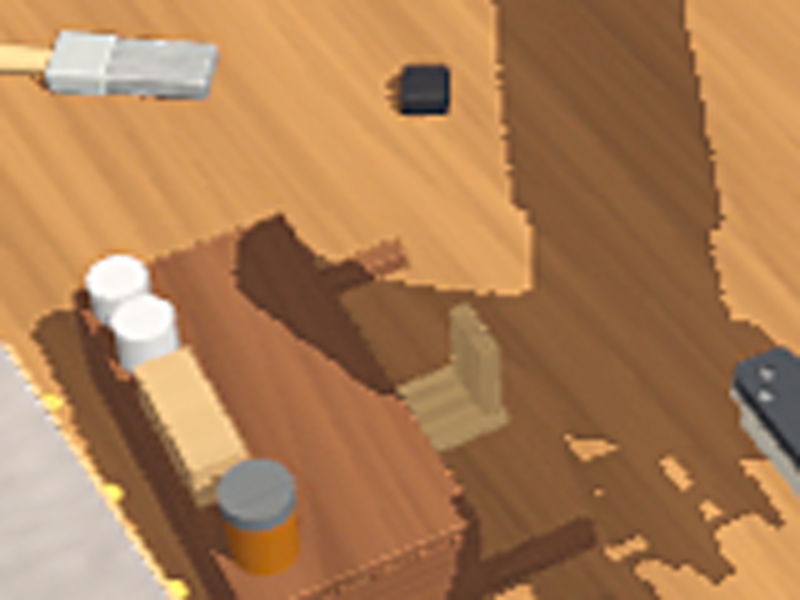

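```bash
python3 - <<'E'
from h import *
def T(p,r):
    M=np.eye(4);M[:3,:3]=Ro.from_euler('xyz',r).as_matrix();M[:3,3]=p;return M
o=readout.get_obs(); f,cx,cy,M=cal('wrist')
ct=M@T(o['eef_pos'],o['tcp_rot'])
C=(f,cx,cy,ct@np.linalg.inv(T([603.2,-17.3,207.2],[-3.142,0,-1.645])))
ax=np.array([np.cos(np.radians(-4.3)),np.sin(np.radians(-4.3))]); n=np.array([-ax[1],ax[0]])
so=np.array([601,-17.3])+119*ax
im=cv2.imread('pics/w19.png')
def pt(x,y,z,c):
    p=so+ax*x+n*y; u=w2p(C,(p[0],p[1],z),True); cv2.circle(im,(int(round(u[0])),int(round(u[1]))),1,c,-1); return u
for dx in (0,):
  for t in np.radians(np.arange(130,231,4)): pt(dx+43*np.cos(t),-51+43*np.sin(t),36,(0,0,255))
for y in range(-105,106,10): pt(-54,y,22,(255,0,0))
for y in range(-110,0,10): 
    p=np.array([718.2,-25.7])-60*ax+n*y; u=w2p(C,(p[0],p[1],72),True); cv2.circle(im,(int(u[0]),int(u[1])),1,(0,255,0),-1)
crop(im,'w19m',60,0,360,260,2.6)
E
```

```text
(no output)
```

View pics/w19m.png

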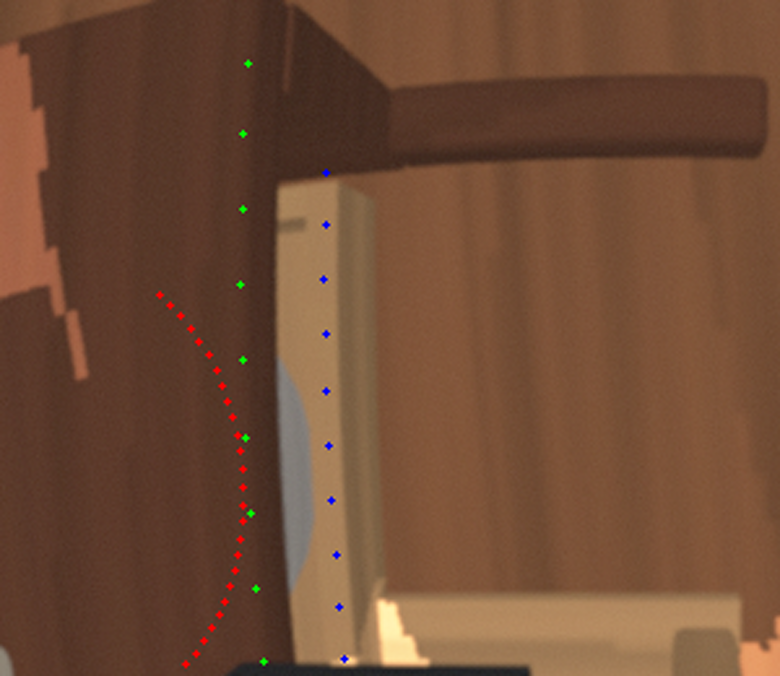

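```bash
python3 - <<'E'
from h import *
def T(p,r):
    M=np.eye(4);M[:3,:3]=Ro.from_euler('xyz',r).as_matrix();M[:3,3]=p;return M
o=readout.get_obs(); f,cx,cy,M=cal('wrist')
ct=M@T(o['eef_pos'],o['tcp_rot'])
C=(f,cx,cy,ct@np.linalg.inv(T([603.2,-17.3,207.2],[-3.142,0,-1.645])))
ax=np.array([np.cos(np.radians(-4.3)),np.sin(np.radians(-4.3))]); n=np.array([-ax[1],ax[0]])
so=np.array([601,-17.3])+119*ax
for dx in (0,-5):
  for z in (36,20,6):
    p=so+ax*(dx-43)-51*n; u=w2p(C,(*p,z),True); print(dx,z,np.round((u-[60,0])*2.6))
for x,z in ((-54,22),(-48,22),(-48,6),(-54,0)):
    p=so+ax*x-51*n; u=w2p(C,(*p,z),True); print('wall',x,z,np.round((u-[60,0])*2.6))
for z in (72,60):
    p=np.array([718.2,-25.7])-60*ax-51*n; print('roof',z,np.round((w2p(C,(*p,z),True)-[60,0])*2.6))
E
```

```text
0 36 [242. 477.]
0 20 [279. 467.]
0 6 [306. 460.]
-5 36 [268. 476.]
-5 20 [303. 466.]
-5 6 [329. 459.]
wall -54 22 [329. 466.]
wall -48 22 [299. 467.]
wall -48 6 [329. 459.]
wall -54 0 [367. 455.]
roof 72 [250. 507.]
roof 60 [285. 495.]
```

```bash
python3 - <<'E'
from h import *
st(); print(arm.close_job())
E
```

```text
t 49.05 grasp [534.2 292.3 216.4] jawyaw -184.1 rp [-3.141  0.   ] F [0.1 0.  0.6] w 30.5 j6 -0.89
the job is handed in; nothing more can be done
None
```

I drew the tray out by its tab, sorted all five offcuts I found, pushed the tray back in against its stop, and handed the job in at about 49 s. I put two brass bars in the square box and three copper plates in the round pan. I saw no sixth piece on the bench in any picture.

**Sorting:** the picture taken just before the push home shows both bars side by side in the box and the three plates in the pan without stacking.

**Tray home:** the tab stopped at about x = 601 mm, where I expected 599.6 mm within about 2 mm. A second push with the jaws open met 20 N at the same place. The tray's front edge is parallel to the roof edge to within about half a degree.

**Dishes flat:** a wrist picture of the pan's front edge under the roof fits a pan sitting flat, slid forward against the tray wall. I couldn't see the box's final position. It was flat in the last view I had of it, partway in.

**Forces:** the start of the push in briefly showed about 20 N along the tunnel and 28 N upward. This fell to about 6 N later in the slide. Pressing against the stop peaked at about 24 N.

**Other things:** I didn't touch the tools or other items, and those in view in the last picture look unmoved. The arm hid the steel block and the hammer's head in that picture.

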